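Make up the microscope kit and the sampling kit

ROBOT

A 6-joint arm with a two-finger parallel gripper is mounted at the origin on the work surface. World frame = base frame: x ahead of the robot, y to its left, z up, the work surface at z = 0. Lengths are in m, angles in degrees, forces in N, time in s.
With the tool pointing down it reaches from about 0.25 to 0.725 m from the base axis. Payload 9.7 kg.
Tool frame: the origin (TCP) lies between the finger pads; the fingertips stand 11 mm ahead of it and the grasp point (between the pads) lies 8 mm behind it; z points along the fingers, x is the direction in which the jaws open and shut, and the axes are right-handed (so a half turn about z gives the same grasp; the last joint's range is limited). The gripper opens to 85 mm and grips with 20 to 120 N. Pads are 22 mm wide; open, the fingers measure 114 mm over their backs; the gripper's body (76 mm by 85 mm) begins 54 mm behind the grasp point. The pads swing forward as they close: fully open they stand 13 mm farther back than shut.
Start: joints at [65.374, 4.979, 10.078, 95.1, 0, 90], TCP at [0.229, 0.5, 0.242] pointing down, gripper open.
Joint ranges: [-179.16, 179.16], [-48.56, 103.87], [-65.8, 70.77], [-126.05, 130.52], [-82.76, 87.17], [-180, 180]. Speed limits (degrees/s): [127.2, 127.2, 147.25, 180, 180, 180].

INTERFACE

Orientations are given as [roll, pitch, yaw] about the fixed x, y, z axes, in that order (R = Rz(yaw) Ry(pitch) Rx(roll)).
In Python, from workcell import get_obs, camera, job_done gives the robot as it stands.
- The arm moves only by the tool arm_command, never from a script. Its argument "increments" is a list of rows, each a list of 2 entries, a list of its own where there are three numbers: the shift along the tool's x, y, z in units of 25 mm (1.0 is 25 mm), then the turn about the tool's z in units of 6 degrees (1.0 is 6 degrees). In form: [[[dx, dy, dz], roll], ...]. A call has 1 to 5 rows; each row is the pose to reach, as a shift and turn from the pose measured when the call began, along the tool's axes at that moment; what a row does not reach only later rows make up. A row lasts 1/10 s, in which the tool goes at most 50 mm and 8.59 degrees, less where a joint would pass 70% of its speed; a pose out of reach is approached as far as the arm can. A call with a gripper value outside its range is refused whole. "claw" is the closure, from -1 (fully open) to 1 (shut), so that 0 is half open, set as the call begins (left out, the last holds). The fingers move at their own pace and stop on an object; "force" is the grip in N (left out, the last holds). Time passes only in rows, so rows that repeat a pose let the fingers close. It gives the time, the measured TCP pose, the force and the opening at its end, in the units of the state.
- get_obs(): the state, without advancing time (a new reading comes with each control period).
- camera(name): name is "side" or "top"; returns a dict with "frame" (400x640x3 uint8, red, green, blue), "range_z" (400x640 float32, m along the optical axis (not along the pixel's ray), 0 where there is no reading), "K" (3x3 intrinsics, pixels), "R" (3x3) and "t" (3): a world point X has camera coordinates R X + t. Camera axes: x right, y down, z forward; pixel columns grow to the right and rows downward; lengths in m; the calibration is good to about 2 mm. A picture is of the moment at which its call begins.
- job_done(): hands the job in, once; it reports no verdict.
The state is a dict: "time": time; "q": joint angles; "qd": joint speeds; "joint_efforts": joint torques, N m; "ee_pos": TCP position; "tcp_rot": TCP orientation; "wrist_force": force on the tool from outside, world axes, zero at the start; "torque": the same for the moment, N m; "opening": finger opening in m.
Only numpy, scipy, OpenCV 4.12 (cv2) and the standard library are available. Lean on these libraries where they do the work, as an engineer would, in place of code of your own. Each camera call takes 0.05 s, during which the arm holds its last target.

TASK

Make up two kits from the stock on this insect laboratory bench. Microscope kit, in the long tray: the Petri dish in the wide middle compartment, the slide box in one end compartment and the stand magnifier in the other; sampling kit, in the round tray: the tall bottle on one side of the rib and the squat jar on the other. Stand everything flat and upright on the tray floors, set things down rather than drop them, and leave the short bottle, the spray bottle and the beaker where they are.

Things in the scene. Friction and masses are not known exactly. Their poses are not given: they have to be found in the camera images.
- long_tray: Fixed grey tray 130 (x) by 260 mm (y), left or right beyond the stock, turned up to 0.15 rad. Origin: centre of underside, z up. Floor 4 mm thick; walls and ribs 4 mm wide, tops 10 mm above table. Ribs along x at y = -48 and +48 mm part it into three compartments, 122 mm long in x: a middle one 92 mm wide (centre y = 0), two ends 76 mm wide (centres y = -88, +88 mm).
- round_tray: Fixed round steel tray with a darker rib, 150 mm in diameter, beside the long tray. Origin: centre of its underside, z up. Floor 4 mm thick; rim and rib 4 mm wide, tops 10 mm above the table. The one rib runs along its x through the centre and parts it into two equal halves, its +y and -y side; it is turned up to 0.6 rad from the world's x.
- petri_dish: Loose closed clear Petri dish, a flat cylinder 56 mm in diameter, 16 mm high, with a brown disc showing on top and a white band; 45 g. Origin at the centre of its underside, z up. In the stock row.
- slide_box: Loose closed wooden box for microscope slides, 80 mm long (its x), 34 mm wide (its y), 32 mm high, with a dark seam and a paper label on top; 90 g. Origin at the centre of its underside, z up. In the stock row, turned up to 0.6 rad from the world's x.
- loupe: Loose black stand magnifier, round: a flared foot 48 mm in diameter tapers from 5 to 22 mm height to a straight barrel 34 mm in diameter that ends 50 mm above its foot, with a greenish lens on top and a steel ring; 70 g. Origin at the centre of its underside, z up. In the stock row.
- tall_bottle: Loose tall amber glass sample bottle, 34 mm in diameter up to 87 mm height, with a paper label and a white cap 29 mm in diameter, 115 mm high over all; 120 g. Origin at the centre of its underside, z up. In the stock row.
- jar: Loose squat glass jar, 48 mm in diameter, with a paper label and a brass-coloured metal screw cap 51 mm in diameter (from 31 to 45 mm height), 45 mm high over all; 130 g. Origin at the centre of its underside, z up. In the stock row.
- short_bottle: Loose short amber glass sample bottle, shaped like the tall one but thinner, 27 mm in diameter, and only 62 mm high; it stays in the stock row. Origin at the centre of its underside, z up.
- spray_bottle: Bystander: loose green pump spray bottle with a white head, 52 mm in diameter, 161 mm high, standing right (-y) of the trays. Origin at the centre of its underside.
- beaker: Bystander: loose empty glass beaker, 68 mm in diameter, 85 mm high, standing left (+y) of the trays. Origin at the centre of its underside.
There are look-alikes about, which are no part of the job. What is meant by the petri_dish is not black, orange or purple, and is the larger of those in its own colour.

How it is judged:
By the outcome, as a careful person would: the job done as asked, in the order asked, and still so for the second after the job is handed in, with the robot touching nothing.
It also fails if it takes over 131 s, if anything falls off the work surface, if the arm or the gripper's body presses on something with over 40 N, if the wrist force passes 120 N, or if a joint passes its speed limit or range.

## Working session

There is one attempt and no reset: what is moved stays moved. The work goes in short steps, Python scripts to look and compute and a tool call to move; the robot and the scene stay as the last step left them, time stands still between calls to the robot, and variables do not carry over. Pictures are saved under pics/ and viewed, and the job is handed in when it is done.

Besides the shell and the picture viewer there is one more tool, called after "Emit:" as name([rows], argument=value, ...), one row to a line, values as JSON. arm_command: Moves the arm, as the interface text tells. Its arguments: {"type":"object","properties":{"increments":{"type":"array"},"claw":{"type":"number"},"force":{"type":"number"}},"required":["increments"]}

```bash
mkdir -p pics; ls; python3 - <<'E'
from workcell import get_obs,camera
import cv2,numpy as np
print(get_obs())
for n in("top","side"):
    c=camera(n); cv2.imwrite(f"pics/{n}0.png",cv2.cvtColor(c["frame"],cv2.COLOR_RGB2BGR)); print(n,c["K"],c["R"],c["t"])
    np.savez(f"{n}0.npz",**c)
E
```

```text
pics
{'time': 0.0, 'q': array([ 6.53768177e+01,  5.01149940e+00,  1.00325639e+01,  9.50989080e+01,
       -1.78510380e-03,  9.00019501e+01]), 'qd': array([-0.08884253,  0.02051225,  0.06383757,  0.01393925, -0.03754105,
        0.10364009]), 'joint_efforts': array([-2.78887474e-04, -5.20391536e+01,  4.64798570e+01,  1.64016680e-02,
        2.24717037e-04,  9.68665574e-06]), 'ee_pos': array([0.22907261, 0.4997831 , 0.2415623 ]), 'tcp_rot': array([1.79998212e+02, 7.78433860e-02, 6.53748675e+01]), 'wrist_force': array([-0.56851412, -0.06788936,  0.39458191]), 'torque': array([-0.00249564, -0.01516625, -0.0040314 ]), 'opening': 0.08550651931456836}
top [[409.01783008   0.         326.83712997]
 [  0.         409.01783008 197.40867519]
 [  0.           0.           1.        ]] [[-0.02255732 -0.99971712  0.0075393 ]
 [-0.99422083  0.02164032 -0.10515052]
 [ 0.10495762 -0.00986765 -0.99442774]] [0.01901422 0.47282198 1.21306214]
side [[404.79348683   0.         315.43627111]
 [  0.         404.79348683 196.72529307]
 [  0.           0.           1.        ]] [[ 0.93846364 -0.34490583  0.01805429]
 [-0.24643354 -0.70532052 -0.66467547]
 [ 0.2419845   0.61932458 -0.74691403]] [-0.46425302  0.14042367  0.97023712]
```

View pics/top0.png

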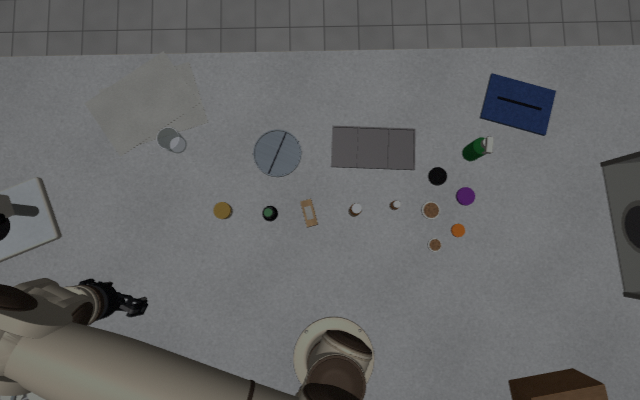

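View pics/side0.png

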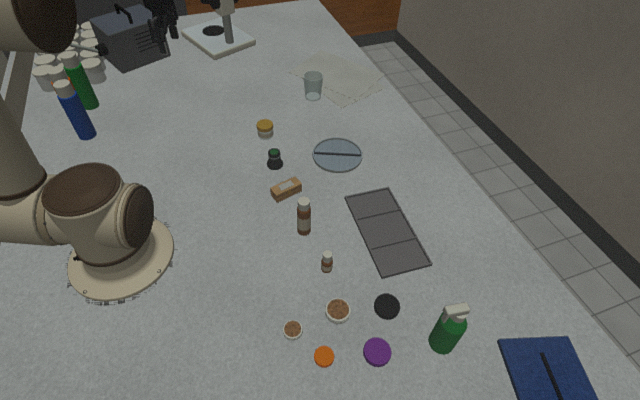

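The top view has the stock row from left to right at jar (222,210), loupe (270,213), slide box (309,212), tall bottle (355,210), short bottle (395,205). The trays are at (277,153) (round) and (373,148) (long).

Things that could be taken for the Petri dish: (431,210) brown and large, (434,244) brown and small, (437,176) black, (465,196) purple, (458,230) orange. I choose (431,210), the larger of the brown ones. Next I check it in a close crop and measure.

```bash
cat > h.py <<'E'
import numpy as np,cv2
def ray(c,u,v,z):
    d=np.linalg.inv(c["K"])@np.array([u,v,1.]); R=c["R"];o=-R.T@c["t"];d=R.T@d
    return o+d*(z-o[2])/d[2]
def cloud(c):
    r=c["range_z"];v,u=np.mgrid[:400,:640];K=c["K"]
    P=np.stack([(u-K[0,2])/K[0,0]*r,(v-K[1,2])/K[1,1]*r,r],-1)
    W=(P-c["t"])@c["R"]; W[r==0]=np.nan; return W
def proj(c,X):
    p=c["K"]@(c["R"]@np.array(X)+c["t"]); return p[:2]/p[2]
def tri(c1,p1,c2,p2):
    P=[c["K"]@np.c_[c["R"],c["t"]] for c in(c1,c2)]
    X=cv2.triangulatePoints(P[0],P[1],np.array(p1,float).reshape(2,1),np.array(p2,float).reshape(2,1)).ravel();return X[:3]/X[3]
E
python3 - <<'E'
from h import *
t=np.load("top0.npz");s=np.load("side0.npz")
f=cv2.cvtColor(t["frame"],cv2.COLOR_RGB2BGR)
cv2.imwrite("pics/topc.png",cv2.resize(f[115:260,200:490],(800,400),interpolation=cv2.INTER_CUBIC))
g=cv2.cvtColor(s["frame"],cv2.COLOR_RGB2BGR)
cv2.imwrite("pics/sidec.png",cv2.resize(g[110:370,240:480],(550,596),interpolation=cv2.INTER_CUBIC))
cv2.imwrite("pics/petc.png",cv2.resize(f[165:255,410:490],(534,600),interpolation=cv2.INTER_CUBIC))
W=cloud(t);W2=cloud(s)
for n,(u,v) in dict(table=(300,260),table2=(400,270),jar=(222,210),loupe=(269,212),box=(309,212),tall=(356,208),short=(396,204),pet=(431,210),small=(434,244),rt=(265,145),lt=(373,148)).items():
    print(n,W[v,u].round(4))
for n,(u,v) in dict(jar=(265,125),loupe=(274,152),box=(286,187),tall=(303,201),pet=(338,309),rt=(337,165),lt=(388,230),table=(250,220)).items():
    print(n,W2[v,u].round(4))
E
```

```text
table [0.2865 0.094  0.0013]
table2 [ 0.249  -0.2097 -0.0056]
jar [0.4402 0.3198 0.0458]
loupe [0.4308 0.1802 0.0515]
box [0.4295 0.063  0.0331]
tall [ 0.4319 -0.0713  0.1171]
short [ 0.4455 -0.1939  0.0598]
pet [ 0.4285 -0.3074  0.0172]
small [ 0.3256 -0.3124  0.0133]
rt [0.6431 0.1969 0.0068]
lt [ 0.627  -0.1391  0.0047]
jar [0.4439 0.3104 0.0465]
loupe [0.4342 0.1788 0.0513]
box [0.4302 0.0548 0.0328]
tall [ 0.4343 -0.0742  0.114 ]
pet [ 0.4324 -0.3095  0.0158]
rt [0.6053 0.1175 0.0022]
lt [ 0.6387 -0.1456  0.0011]
table [0.3152 0.0026 0.0011]
```

View pics/topc.png

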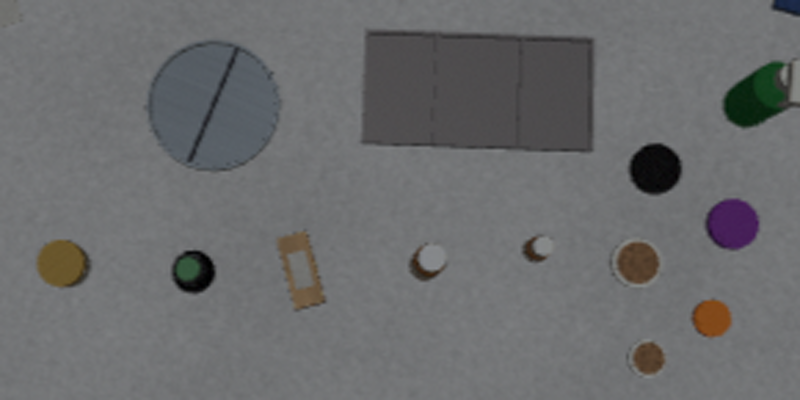

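View pics/sidec.png

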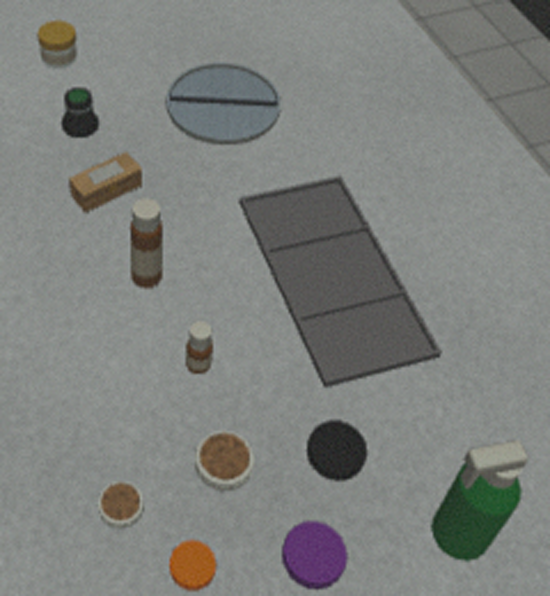

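View pics/petc.png

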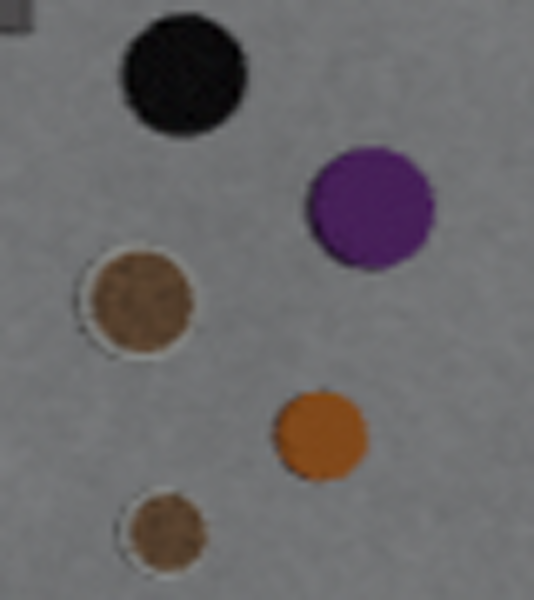

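The crop confirms it: the brown dish at (431,210) with its white rim is the larger of the two brown ones. Next I measure positions from colour masks in both views.

```bash
cat > m.py <<'E'
from h import *
def mask(c,box,lo,hi):
    x0,y0,x1,y1=box; h=cv2.cvtColor(c["frame"],cv2.COLOR_RGB2HSV)
    m=cv2.inRange(h,np.array(lo),np.array(hi)); o=np.zeros_like(m);o[y0:y1,x0:x1]=m[y0:y1,x0:x1]
    n,l,st,ce=cv2.connectedComponentsWithStats(o)
    i=1+np.argmax(st[1:,4]);m=(l==i).astype(np.uint8)
    cs=max(cv2.findContours(m,0,1)[0],key=cv2.contourArea)
    return ce[i],st[i],cs
E
python3 - <<'E'
from m import *
t=dict(np.load("top0.npz"));s=dict(np.load("side0.npz"))
for c,pts in((t,[(222,210),(235,210),(269,212),(273,216),(303,207),(309,212),(357,209),(350,213),(431,210),(440,210),(265,145),(277,153),(373,148),(358,148),(300,260),(332,148)]),(s,[(265,125),(265,132),(274,152),(274,163),(286,187),(280,189),(303,203),(303,213),(338,309),(337,154),(337,165),(388,230),(378,217),(250,220)])):
    h=cv2.cvtColor(c["frame"],cv2.COLOR_RGB2HSV)
    for u,v in pts: print((u,v),h[v,u],c["frame"][v,u])
E
```

```text
(222, 210) [ 21 148 105] [105  86  44]
(235, 210) [113   9 119] [115 116 119]
(269, 212) [66 99 85] [52 85 59]
(273, 216) [90 43  6] [5 6 6]
(303, 207) [ 17  84 103] [103  88  69]
(309, 212) [ 30   4 114] [114 114 112]
(357, 209) [108   9 138] [133 135 138]
(350, 213) [20 49 63] [63 59 51]
(431, 210) [ 14 119  86] [86 65 46]
(440, 210) [ 90   4 121] [119 121 121]
(265, 145) [105  36  98] [84 91 98]
(277, 153) [107  41  44] [37 40 44]
(373, 148) [150  10  79] [79 76 79]
(358, 148) [150   3  75] [75 74 75]
(300, 260) [113   9 119] [115 116 119]
(332, 148) [165   6  80] [80 78 79]
(265, 125) [ 21 149 132] [132 110  55]
(265, 132) [30 42 98] [98 98 82]
(274, 152) [ 68 110  81] [46 81 55]
(274, 163) [105  14  37] [35 36 37]
(286, 187) [ 43  13 137] [134 137 130]
(280, 189) [ 19  58 127] [127 116  98]
(303, 203) [ 25  22 152] [152 150 139]
(303, 213) [ 13 140  84] [84 58 38]
(338, 309) [ 13 111 110] [110  82  62]
(337, 154) [68 21 48] [44 48 45]
(337, 165) [ 95  26 120] [108 118 120]
(388, 230) [10  9 87] [87 85 84]
(378, 217) [15  6 88] [88 87 86]
(250, 220) [ 45   4 143] [142 143 141]
```

```bash
cat > meas.py <<'E'
from m import *
t=dict(np.load("top0.npz"));s=dict(np.load("side0.npz"))
A=dict(
 pet=((415,195,448,226),(5,70,40),(22,255,200),(320,293,356,328),(5,60,40),(22,255,220),.016),
 jar=((205,195,240,225),(17,90,40),(26,255,200),(250,110,280,140),(17,90,40),(26,255,220),.045),
 loupe=((258,202,282,225),(50,60,40),(85,255,200),(262,142,288,175),(50,60,40),(85,255,220),.05),
 tall=((345,198,366,220),(0,0,126),(180,35,255),(294,194,314,210),(0,0,95),(60,50,255),.115),
 short=((385,198,403,212),(0,0,126),(180,35,255),(318,249,336,260),(0,0,95),(60,50,255),.062))
for n,a in A.items():
    c1,s1,k1=mask(t,*a[:3]);c2,s2,k2=mask(s,*a[3:6])
    def cen(k): return cv2.minEnclosingCircle(k)[0]
    X=tri(t,c1,s,c2)
    print(n,c1.round(1),s1[2:],c2.round(1),s2[2:],"tri",X.round(4),"top@z",ray(t,*c1,a[6]).round(4)[:2],"side@z",ray(s,*c2,a[6]).round(4)[:2])
# box (tops at .032)
for c,b,nm in((t,(298,195,322,232),"t"),(s,(266,172,306,206),"s")):
    ce,st,k=mask(c,b,(10,35,50),(26,255,255))
    h=cv2.convexHull(k)
    if nm=="t":
        W=np.array([ray(c,*p[0],.032)[:2] for p in h],np.float32); r=cv2.minAreaRect(W*1000);print("box",r)
# label centre in both
# trays
for c,b,nm in((t,(325,118,420,176),"t"),(s,(340,182,436,282),"s")):
    g=cv2.cvtColor(c["frame"],cv2.COLOR_RGB2GRAY);m=((g<(98 if nm=="t" else 112))*255).astype(np.uint8);o=m*0;x0,y0,x1,y1=b;o[y0:y1,x0:x1]=m[y0:y1,x0:x1]
    k=max(cv2.findContours(o,0,1)[0],key=cv2.contourArea);h=cv2.convexHull(k)
    W=np.array([ray(c,*p[0],.01)[:2] for p in h],np.float32);print("long",nm,cv2.minAreaRect(W*1000), [np.round(ray(c,*p,.01)[:2],3) for p in cv2.approxPolyDP(h,6,True)[:,0].astype(float)])
for c,b,nm in((t,(248,125,306,182),"t"),(s,(305,132,368,178),"s")):
    g=cv2.cvtColor(c["frame"],cv2.COLOR_RGB2HSV);m=cv2.inRange(g,np.array((85,15,0)),np.array((125,255,255)) if 1 else 0)
    x0,y0,x1,y1=b;o=m*0;o[y0:y1,x0:x1]=m[y0:y1,x0:x1];o=cv2.morphologyEx(o,cv2.MORPH_CLOSE,np.ones((5,5)));o=cv2.morphologyEx(o,cv2.MORPH_OPEN,np.ones((5,5)))
    k=max(cv2.findContours(o,0,1)[0],key=cv2.contourArea)
    W=np.array([ray(c,*p[0],.01)[:2] for p in cv2.convexHull(k)],np.float32);print("round",nm,cv2.minEnclosingCircle(W*1000),cv2.fitEllipse(W*1000))
    d=((g[...,2]<(62 if nm=="t" else 75))*255).astype(np.uint8);o=d*0;o[y0+8:y1-8,x0+8:x1-8]=d[y0+8:y1-8,x0+8:x1-8]
    v,u=np.nonzero(o);W=np.array([ray(c,a,bb,.01)[:2] for a,bb in zip(u,v)],np.float32)
    l=cv2.fitLine(W,cv2.DIST_HUBER,0,.01,.01).ravel();print("rib",len(u),l,np.degrees(np.arctan2(l[1],l[0])))
E
python3 meas.py
```

```text
pet [430.8 209.8] [ 15  15 171] [337.6 308.7] [ 22  20 340] tri [ 0.4307 -0.3078  0.0147] top@z [ 0.4292 -0.3071] side@z [ 0.4319 -0.3087]
jar [221.9 210.1] [ 17  17 231] [264.4 125.2] [ 16  13 170] tri [0.4425 0.322  0.0373] top@z [0.4401 0.3204] side@z [0.4423 0.3122]
loupe [267.6 212. ] [10  9 67] [273.7 151.4] [ 9  6 42] tri [0.4328 0.1844 0.0488] top@z [0.431  0.1846] side@z [0.4344 0.1829]
tall [356.7 207.8] [10  9 67] [303.5 200.1] [ 20  13 137] tri [ 0.434  -0.0737  0.1163] top@z [ 0.4326 -0.0734] side@z [ 0.436  -0.0728]
short [397.  203.7] [ 7  6 32] [326.9 254. ] [ 18  11 116] tri [ 0.4475 -0.1971  0.0603] top@z [ 0.4463 -0.1965] side@z [ 0.4481 -0.1983]
box ((428.31805419921875, 64.2225570678711), (80.92792510986328, 34.850440979003906), 13.052519798278809)
long t ((627.601318359375, -138.56466674804688), (260.7737121582031, 133.10946655273438), 86.63604736328125) [array([ 0.698, -0.016]), array([ 0.684, -0.272]), array([ 0.557, -0.263]), array([ 0.572, -0.007])]
long s ((629.423828125, -143.57566833496094), (264.64996337890625, 133.49305725097656), 86.54818725585938) [array([ 0.702, -0.018]), array([ 0.688, -0.274]), array([ 0.556, -0.269]), array([ 0.573, -0.011])]
round t ((618.114013671875, 160.18919372558594), 75.29098510742188) ((618.1482543945312, 160.32681274414062), (148.9353790283203, 149.54766845703125), 27.43848991394043)
rib 53 [ 0.91833055 -0.39581442  0.6210621   0.15850368] -23.316776
round s ((621.0853271484375, 157.2587432861328), 75.0235366821289) ((621.401611328125, 157.21029663085938), (147.9813995361328, 148.50555419921875), 146.78773498535156)
rib 88 [ 0.9194824  -0.39313117  0.621373    0.1542943 ] -23.149467
```

```bash
cat > go.py <<'E'
import sys,numpy as np
from workcell import get_obs
from scipy.spatial.transform import Rotation as Ro
o=get_obs(); p=o["ee_pos"]; R=Ro.from_euler("xyz",o["tcp_rot"],degrees=True).as_matrix()
print("t",round(o["time"],2),"p",p.round(4),"rot",o["tcp_rot"].round(2),"q",o["q"].round(1),"F",o["wrist_force"].round(1),"open",round(o["opening"],4))
if len(sys.argv)>1:
    x,y,z,yaw=map(float,sys.argv[1:5])
    d=R.T@(np.array([x,y,z])-p)/.025
    dy=(yaw-o["tcp_rot"][2]+180)%360-180
    print("inc",d.round(3),"roll",round(-dy/6,3))
E
python3 go.py 0.4305 -0.308 0.22 35; python3 go.py .5 0 .22 35
```

```text
t 0.1 p [0.2291 0.4998 0.2417] rot [-1.800e+02  7.000e-02  6.538e+01] q [65.4  5.  10.  95.1  0.  90. ] F [-0.5  0.1 -0.2] open 0.0856
inc [-26.016  20.788   0.897] roll 5.063
t 0.1 p [0.2291 0.4998 0.2417] rot [-1.800e+02  7.000e-02  6.538e+01] q [65.4  5.  10.  95.1  0.  90. ] F [-0.5  0.1 -0.2] open 0.0856
inc [-13.658  18.182   0.882] roll 5.063
```

Emit:
arm_command([
  [[-26.0, 20.8, 0.9], 5.06],
  [[-26.0, 20.8, 0.9], 5.06],
  [[-26.0, 20.8, 0.9], 5.06],
  [[-26.0, 20.8, 0.9], 5.06],
  [[-26.0, 20.8, 0.9], 5.06],
], claw=-0.75, force=30)

```text
time: 0.6
ee_pos: [0.2896, 0.2557, 0.2352]
tcp_rot: [180.0, 0.1, 34.9]
wrist_force: [0.6, 0.4, 0.2]
opening: 0.0747
```

```bash
python3 go.py 0.4305 -0.308 0.22 35
```

```text
t 0.6 p [0.2896 0.2557 0.2352] rot [1.7996e+02 7.0000e-02 3.4890e+01] q [ 41.5 -17.3 -11.1  96.3  -0.   96.6] F [0.6 0.4 0.2] open 0.0747
inc [-8.273 21.719  0.633] roll -0.018
```

Emit:
arm_command([
  [[-8.27, 21.72, 0.63], 0],
  [[-8.27, 21.72, 0.63], 0],
  [[-8.27, 21.72, 0.63], 0],
  [[-8.27, 21.72, 0.63], 0],
  [[-8.27, 21.72, 0.63], 0],
])

```text
time: 1.1
ee_pos: [0.35, 0.013, 0.2289]
tcp_rot: [179.9, 0.0, 34.9]
wrist_force: [1.9, 1.9, 0.7]
opening: 0.0748
```

```bash
python3 go.py 0.4305 -0.308 0.22 35
```

```text
t 1.1 p [0.35   0.013  0.2289] rot [1.7994e+02 3.0000e-02 3.4910e+01] q [  2.2 -22.5 -15.5  97.   -0.1  57.3] F [1.9 1.9 0.7] open 0.0748
inc [-4.706 12.374  0.373] roll -0.015
```

Emit:
arm_command([
  [[-4.7, 12.37, 0.37], 0],
  [[-4.7, 12.37, 0.37], 0],
  [[-4.7, 12.37, 0.37], 0],
  [[-4.7, 12.37, 0.37], 0],
  [[-4.7, 12.37, 0.37], 0],
])

```text
time: 1.6
ee_pos: [0.4104, -0.2298, 0.222]
tcp_rot: [179.9, 0.0, 34.9]
wrist_force: [1.3, 1.1, 0.9]
opening: 0.0748
```

Emit:
arm_command([
  [[0, 0, 0], 0],
  [[0, 0, 0], 0],
  [[0, 0, 0], 0],
])

```text
time: 1.9
ee_pos: [0.4101, -0.2291, 0.2219]
tcp_rot: [180.0, 0.0, 34.9]
wrist_force: [0.2, -0.1, 0.1]
opening: 0.0745
```

```bash
python3 go.py 0.4305 -0.308 0.07 35
```

```text
t 1.9 p [ 0.4101 -0.2291  0.2219] rot [1.7997e+02 3.0000e-02 3.4880e+01] q [-29.2  -6.4  -3.4  92.9  -0.   26. ] F [ 0.2 -0.1  0.1] open 0.0745
inc [-1.134  3.054  6.08 ] roll -0.019
```

Emit:
arm_command([
  [[-1.13, 3.05, 0], 0],
  [[-1.13, 3.05, 0], 0],
  [[-1.13, 3.05, 2], 0],
  [[-1.13, 3.05, 4], 0],
  [[-1.13, 3.05, 6], 0],
])

```text
time: 2.4
ee_pos: [0.431, -0.3066, 0.0711]
tcp_rot: [179.9, -0.0, 35.0]
wrist_force: [0.6, -0.4, 0.1]
opening: 0.0746
```

Emit:
arm_command([
  [[0, 0, 0], 0],
  [[0, 0, 0], 0],
])

```text
time: 2.6
ee_pos: [0.4312, -0.3053, 0.0725]
tcp_rot: [179.9, -0.0, 35.1]
wrist_force: [0.8, -0.3, 1.1]
opening: 0.0749
```

```bash
python3 go.py 0.4305 -0.308 0.012 35; cat > snap.py <<'E'
import sys,cv2,numpy as np
from workcell import camera
# name out x0 y0 x1 y1
n,out,x0,y0,x1,y1=sys.argv[1],sys.argv[2],*map(int,sys.argv[3:7])
c=camera(n);np.savez(out+".npz",**c)
f=cv2.cvtColor(c["frame"],cv2.COLOR_RGB2BGR)[y0:y1,x0:x1];k=min(800/(x1-x0),600/(y1-y0))
cv2.imwrite(f"pics/{out}.png",cv2.resize(f,None,fx=k,fy=k,interpolation=cv2.INTER_CUBIC))
E
python3 snap.py side s1 250 200 450 350;python3 snap.py top t1 370 150 490 240
```

```text
t 2.6 p [ 0.4312 -0.3053  0.0725] rot [ 1.7989e+02 -2.0000e-02  3.5090e+01] q [-35.3   2.1 -11.8  76.   -0.   19.6] F [ 0.8 -0.3  1.1] open 0.0749
inc [-0.087  0.067  2.419] roll 0.016
```

View pics/s1.png

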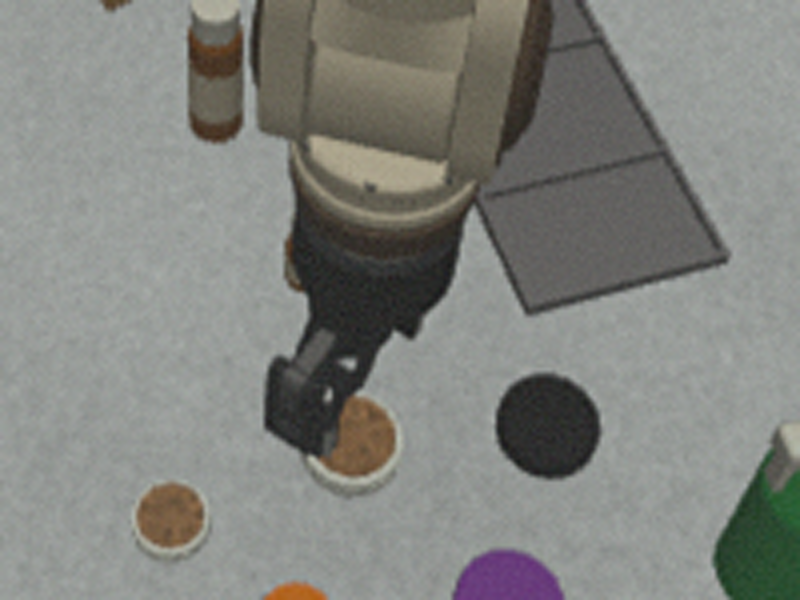

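View pics/t1.png

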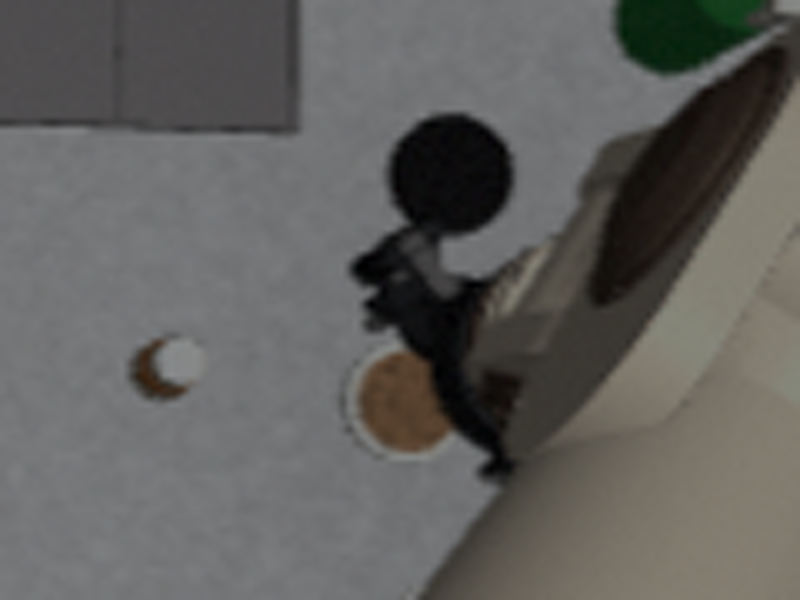

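The side view shows the jaws over the brown dish (side crop 355,440), and clear of the black one (550,425). I descend.

Emit:
arm_command([
  [[-0.09, 0.07, 0.8], 0],
  [[-0.09, 0.07, 1.5], 0],
  [[-0.09, 0.07, 2.0], 0],
  [[-0.09, 0.07, 2.2], 0],
  [[-0.09, 0.07, 2.2], 0],
])

```text
time: 3.2
ee_pos: [0.4324, -0.3099, 0.0204]
tcp_rot: [179.6, -0.1, 35.1]
wrist_force: [-0.3, -0.5, 0.2]
opening: 0.075
```

```bash
python3 go.py 0.4305 -0.308 0.012 35; python3 snap.py side s2 280 240 400 330
```

```text
t 3.2 p [ 0.4324 -0.3099  0.0204] rot [ 1.796e+02 -1.200e-01  3.506e+01] q [-35.6   3.8 -15.8  69.9  -0.   19.3] F [-0.3 -0.5  0.2] open 0.075
inc [-0.018 -0.107  0.337] roll 0.011
```

View pics/s2.png

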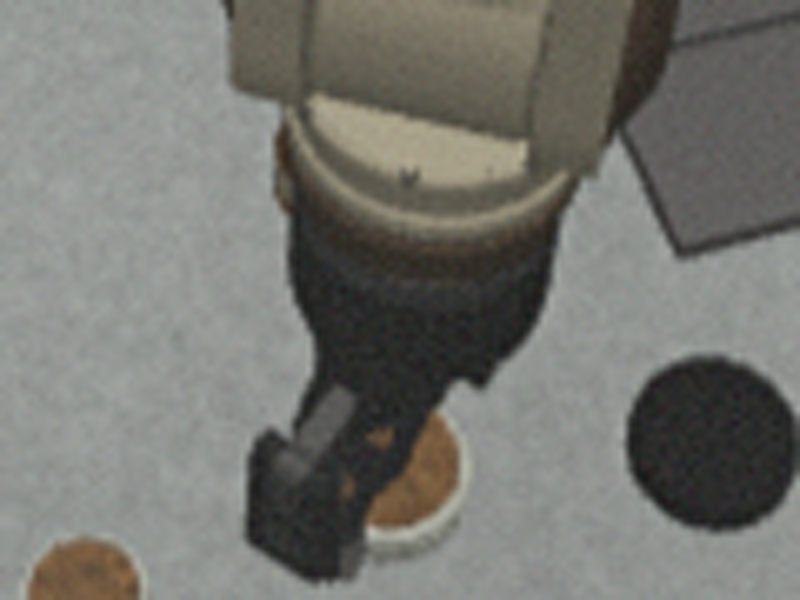

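The finger stands beside the dish, with the dish between the jaws. I lower the last 8 mm and close.

Emit:
arm_command([
  [[0, -0.1, 0.33], 0],
  [[0, -0.1, 0.33], 0],
])

```text
time: 3.45
ee_pos: [0.4309, -0.3077, 0.0122]
tcp_rot: [179.6, -0.1, 35.1]
wrist_force: [0.1, 0.4, -0.5]
opening: 0.0748
```

Emit:
arm_command([
  [[0, 0, 0], 0],
  [[0, 0, 0], 0],
  [[0, 0, 0], 0],
  [[0, 0, 0], 0],
  [[0, 0, 0], 0],
], claw=1, force=30)

```text
time: 3.95
ee_pos: [0.4311, -0.3078, 0.0126]
tcp_rot: [179.6, -0.1, 35.1]
wrist_force: [-1.4, 1.7, 5.4]
opening: 0.0545
```

```bash
python3 go.py 0.4305 -0.308 0.012 35
```

```text
t 3.95 p [ 0.4311 -0.3078  0.0126] rot [ 1.7956e+02 -1.3000e-01  3.5070e+01] q [-35.5   3.8 -16.7  69.   -0.   19.4] F [-1.4  1.7  5.4] open 0.0545
inc [-0.022 -0.008  0.025] roll 0.011
```

Emit:
arm_command([
  [[0, 0, -0.3], 0],
  [[0, 0, -1], 0],
  [[0, 0, -2.5], 0],
  [[0, 0, -4], 0],
  [[0, 0, -4], 0],
])

```text
time: 4.45
ee_pos: [0.4323, -0.3087, 0.1182]
tcp_rot: [179.1, -0.3, 35.1]
wrist_force: [0.3, -0.4, -0.5]
opening: 0.0547
```

```bash
python3 go.py 0.6285 -0.141 0.10 -3.4; python3 snap.py side s3 260 220 420 340
```

```text
t 4.45 p [ 0.4323 -0.3087  0.1182] rot [179.14  -0.28  35.07] q [-35.5   0.9  -7.9  80.3  -0.   19.4] F [ 0.3 -0.4 -0.5] open 0.0547
inc [10.273 -0.993  0.765] roll 6.412
```

View pics/s3.png

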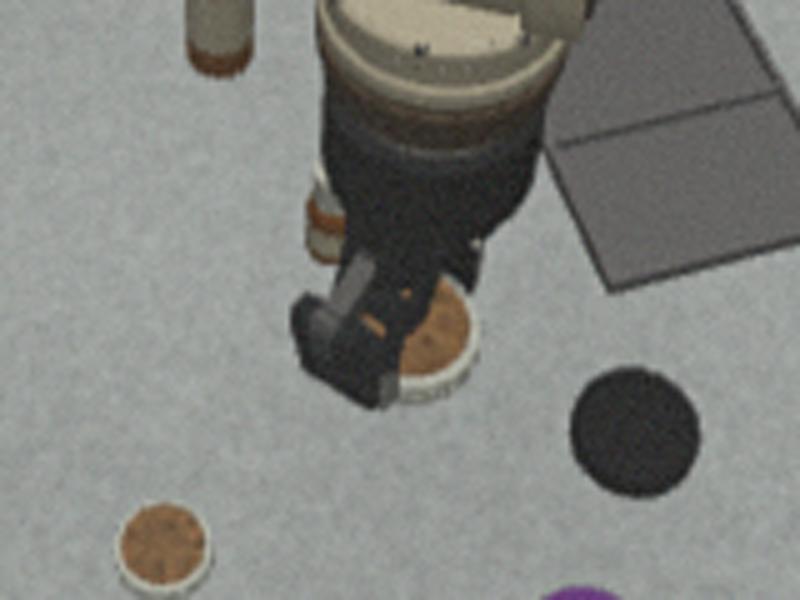

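The dish is held and level, clear of the table (side crop 420,340). The tool has tilted by about 0.9°, so I watch how it settles.

Emit:
arm_command([
  [[10.27, -1.0, 0], 6.4],
  [[10.27, -1.0, 0], 6.4],
  [[10.27, -1.0, 0], 6.4],
  [[10.27, -1.0, 0], 6.4],
  [[10.27, -1.0, 0], 6.4],
])

```text
time: 5.0
ee_pos: [0.6139, -0.1509, 0.1147]
tcp_rot: [179.6, -0.5, -3.7]
wrist_force: [0.1, -1.1, -0.5]
opening: 0.0546
```

```bash
python3 go.py 0.6285 -0.141 0.10 -3.4
```

```text
t 5.0 p [ 0.6139 -0.1509  0.1147] rot [179.6   -0.53  -3.68] q [-13.7  15.    7.4  81.8  -0.3  80. ] F [ 0.1 -1.1 -0.5] open 0.0546
inc [ 0.552 -0.436  0.592] roll -0.046
```

Emit:
arm_command([
  [[0.55, -0.44, 0], 0],
  [[0.55, -0.44, 0], 0],
  [[0.55, -0.44, 0], 0],
])

```text
time: 5.3
ee_pos: [0.6277, -0.1405, 0.1133]
tcp_rot: [179.6, -0.4, -3.6]
wrist_force: [-0.5, -0.4, -0.3]
opening: 0.0543
```

```bash
python3 go.py 0.6285 -0.141 0.03 -3.4
```

```text
t 5.3 p [ 0.6277 -0.1405  0.1133] rot [179.62  -0.39  -3.61] q [-12.5  16.7   9.4  82.2  -0.3  81.1] F [-0.5 -0.4 -0.3] open 0.0543
inc [ 0.01  -0.005  3.332] roll -0.036
```

Emit:
arm_command([
  [[0, 0, 1], 0],
  [[0, 0, 2], 0],
  [[0, 0, 2.8], 0],
  [[0, 0, 3.3], 0],
  [[0, 0, 3.3], 0],
])

```text
time: 5.8
ee_pos: [0.6265, -0.1417, 0.0289]
tcp_rot: [179.6, -0.2, -3.7]
wrist_force: [-1.0, -0.1, -0.6]
opening: 0.0546
```

```bash
python3 go.py 0.6285 -0.141 0.0165 -3.4; python3 snap.py side s4 300 160 480 295;python3 snap.py top t4 310 100 430 190
```

```text
t 5.8 p [ 0.6265 -0.1417  0.0289] rot [179.64  -0.21  -3.67] q [-12.6  18.4   2.   73.4  -0.3  81.1] F [-1.  -0.1 -0.6] open 0.0546
inc [ 0.075 -0.036  0.497] roll -0.045
```

View pics/s4.png

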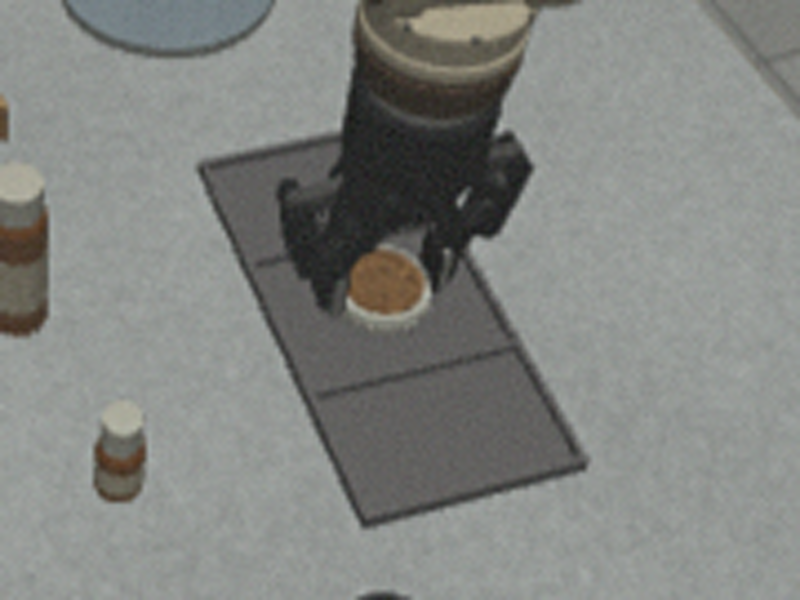

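View pics/t4.png

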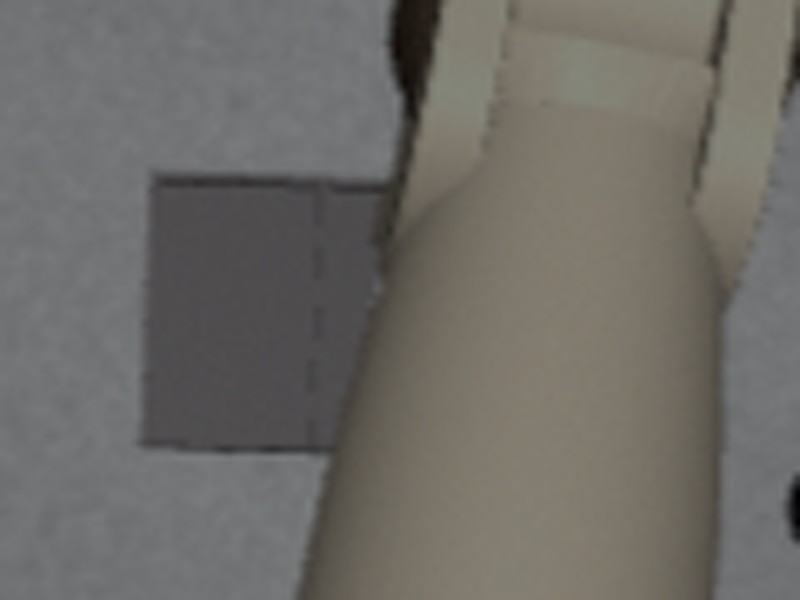

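The dish hangs over the middle compartment, between ribs at crop (260,260) and (420,375), with the fingers along the compartment. I lower it slowly and watch the force.

Emit:
arm_command([
  [[0.08, -0.03, 0.2], 0],
  [[0.08, -0.03, 0.38], 0],
  [[0.08, -0.03, 0.46], 0],
  [[0.08, -0.03, 0.48], 0],
])

```text
time: 6.3
ee_pos: [0.6302, -0.1411, 0.0193]
tcp_rot: [179.6, -0.4, -3.6]
wrist_force: [0.6, -0.0, -1.2]
opening: 0.0547
```

```bash
python3 go.py 0.6285 -0.141 0.0165 -3.4
```

```text
t 6.3 p [ 0.6302 -0.1411  0.0193] rot [179.61  -0.4   -3.64] q [-12.5  18.9   1.7  72.3  -0.3  81.2] F [ 0.6 -0.  -1.2] open 0.0547
inc [-0.067  0.     0.113] roll -0.041
```

Emit:
arm_command([
  [[0, 0, 0.08], 0],
  [[0, 0, 0.11], 0],
  [[0, 0, 0.12], 0],
])

```text
time: 6.6
ee_pos: [0.6302, -0.141, 0.0168]
tcp_rot: [179.6, -0.4, -3.6]
wrist_force: [-2.1, 0.7, 5.1]
opening: 0.0543
```

```bash
python3 go.py 0.6285 -0.141 0.0165 -3.4
```

```text
t 6.6 p [ 0.6302 -0.141   0.0168] rot [179.61  -0.41  -3.64] q [-12.5  19.    1.5  72.   -0.3  81.2] F [-2.1  0.7  5.1] open 0.0543
inc [-0.069  0.003  0.01 ] roll -0.04
```

The wrist force shows 5 N of contact, so the dish is down. I release and go up.

Emit:
arm_command([
  [[0, 0, 0], 0],
  [[0, 0, 0], 0],
  [[0, 0, 0], 0],
  [[0, 0, 0], 0],
], claw=-0.65)

```text
time: 7.0
ee_pos: [0.6302, -0.1411, 0.0166]
tcp_rot: [179.6, -0.4, -3.6]
wrist_force: [1.0, 0.5, 1.2]
opening: 0.0704
```

Emit:
arm_command([
  [[0, 0, -0.5], 0],
  [[0, 0, -1.5], 0],
  [[0, 0, -3], 0],
  [[0, 0, -5], 0],
  [[0, 0, -7], 0],
])

```text
time: 7.5
ee_pos: [0.6285, -0.1397, 0.1941]
tcp_rot: [179.6, -0.4, -3.6]
wrist_force: [0.5, -0.6, 0.7]
opening: 0.0707
```

```bash
python3 go.py 0.429 0.063 0.2 103; python3 snap.py side s5 300 160 480 295
```

```text
t 7.5 p [ 0.6285 -0.1397  0.1941] rot [179.61  -0.41  -3.64] q [-12.4  17.   18.6  91.2  -0.3  81.2] F [ 0.5 -0.6  0.7] open 0.0707
inc [-8.476 -7.581 -0.346] roll -17.774
```

View pics/s5.png

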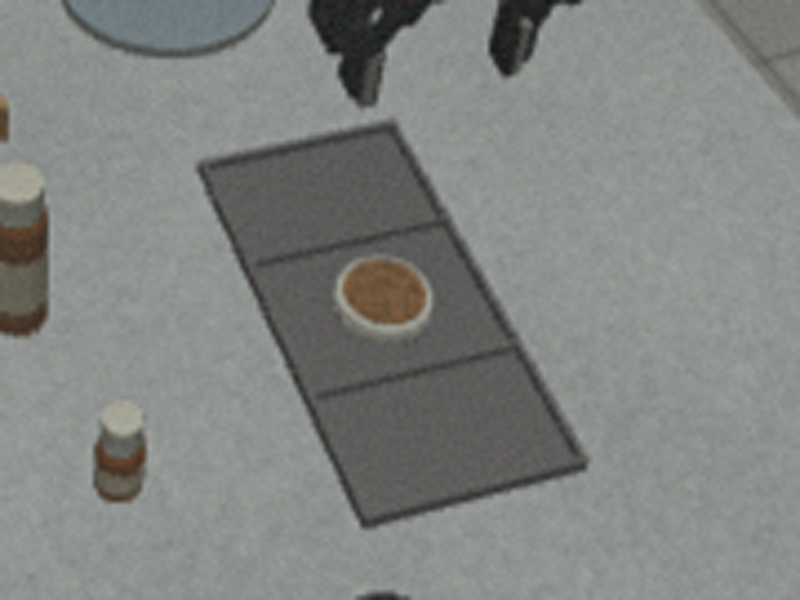

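The dish sits flat in the middle compartment (crop 385,292). Next is the slide box.

Emit:
arm_command([
  [[-8.48, -7.58, -0.3], -17.77],
  [[-8.48, -7.58, -0.3], -17.77],
  [[-8.48, -7.58, -0.3], -17.77],
  [[-8.48, -7.58, -0.3], -17.77],
  [[-8.48, -7.58, -0.3], -17.77],
])

```text
time: 8.05
ee_pos: [0.4527, 0.0395, 0.2054]
tcp_rot: [179.1, -0.1, 39.7]
wrist_force: [1.2, 0.2, 1.4]
opening: 0.0703
```

```bash
python3 go.py 0.429 0.063 0.2 103
```

```text
t 8.05 p [0.4527 0.0395 0.2054] rot [ 1.7909e+02 -1.3000e-01  3.9660e+01] q [ 5.4 -9.3 -7.9 90.8 -0.7 55.7] F [1.2 0.2 1.4] open 0.0703
inc [-0.131 -1.332  0.195] roll -10.557
```

Emit:
arm_command([
  [[-0.13, -1.33, 0.2], -10.56],
  [[-0.13, -1.33, 0.2], -10.56],
  [[-0.13, -1.33, 0.2], -10.56],
  [[-0.13, -1.33, 0.2], -10.56],
  [[-0.13, -1.33, 0.2], -10.56],
])

```text
time: 8.55
ee_pos: [0.429, 0.0631, 0.201]
tcp_rot: [179.2, 0.5, 82.7]
wrist_force: [-0.1, -0.3, 0.1]
opening: 0.0704
```

```bash
python3 go.py 0.429 0.063 0.2 103
```

```text
t 8.55 p [0.429  0.0631 0.201 ] rot [179.19   0.51  82.67] q [  8.8 -12.2 -10.8  90.8  -0.7  16.1] F [-0.1 -0.3  0.1] open 0.0704
inc [-0.005  0.001  0.041] roll -3.388
```

Emit:
arm_command([
  [[0, 0, 0], -3.39],
  [[0, 0, 0], -3.39],
  [[0, 0, 0], -3.39],
  [[0, 0, 0], -3.39],
])

```text
time: 8.95
ee_pos: [0.429, 0.0631, 0.2019]
tcp_rot: [179.4, 0.8, 103.1]
wrist_force: [0.2, -1.5, 0.8]
opening: 0.0707
```

```bash
python3 go.py 0.429 0.063 0.07 103
```

```text
t 8.95 p [0.429  0.0631 0.2019] rot [179.36   0.77 103.05] q [  8.8 -12.3 -10.8  90.8  -0.7  -4.2] F [ 0.2 -1.5  0.8] open 0.0707
inc [ 0.066 -0.059  5.275] roll 0.009
```

Emit:
arm_command([
  [[0.07, -0.06, 1.8], 0],
  [[0.07, -0.06, 3.5], 0],
  [[0.07, -0.06, 4.8], 0],
  [[0.07, -0.06, 5.3], 0],
  [[0.07, -0.06, 5.3], 0],
])

```text
time: 9.45
ee_pos: [0.4282, 0.063, 0.0687]
tcp_rot: [179.5, 0.8, 103.0]
wrist_force: [-0.1, -0.8, -0.2]
opening: 0.0702
```

```bash
python3 go.py 0.429 0.063 0.019 103;python3 snap.py side s6 220 130 360 235;python3 snap.py top t6 260 160 360 235
```

```text
t 9.45 p [0.4282 0.063  0.0687] rot [179.48   0.76 102.98] q [  8.8 -11.6 -25.   76.1  -0.7  -4.2] F [-0.1 -0.8 -0.2] open 0.0702
inc [0.02  0.013 1.987] roll -0.003
```

View pics/s6.png

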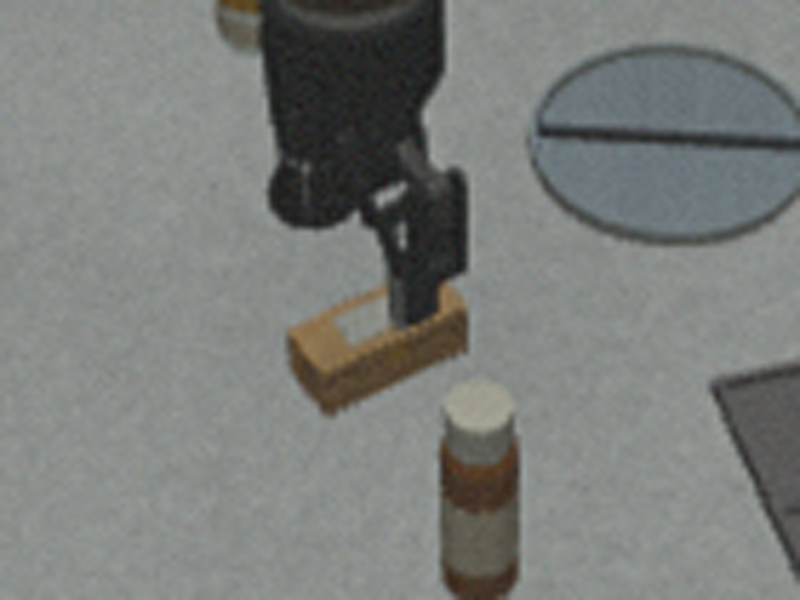

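View pics/t6.png

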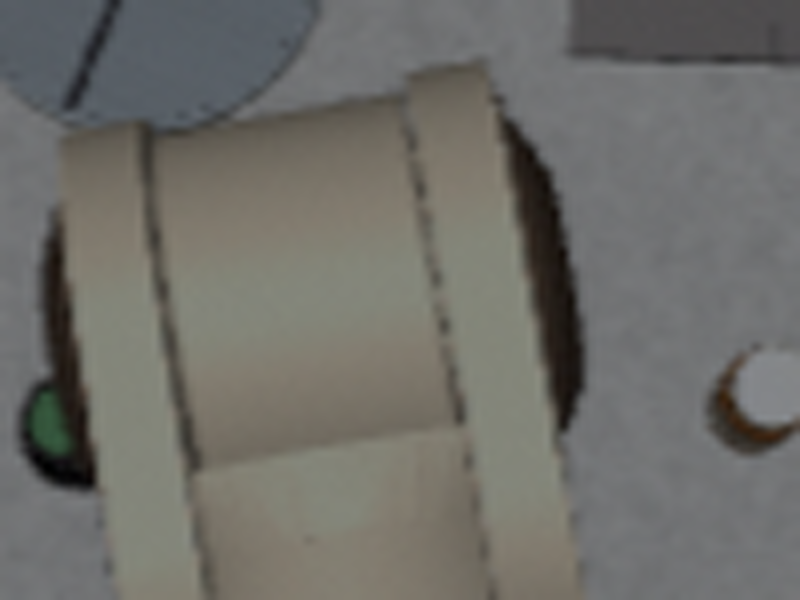

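```bash
python3 -c "
from h import *
s=dict(np.load('side0.npz'))
for X in [(.436,.029,.06),(.436,.029,.012),(.4329,.0464,.032)]: 
  p=proj(s,X);print(p,(p-[220,130])*800/140)"
```

```text
[290.73625882 186.16782315] [404.20719327 320.95898941]
[291.22922992 198.42256613] [407.02417095 390.98609218]
[287.91416688 189.13274229] [388.08095361 337.90138451]
```

The finger tip shows at crop (415,320), where the calibration predicts (404,321). It will come down just beside the near face of the box, so I descend.

Emit:
arm_command([
  [[0.02, 0.01, 0.8], 0],
  [[0.02, 0.01, 1.5], 0],
  [[0.02, 0.01, 1.9], 0],
  [[0.02, 0.01, 2.0], 0],
])

```text
time: 9.95
ee_pos: [0.4309, 0.0633, 0.0215]
tcp_rot: [179.2, 0.8, 103.0]
wrist_force: [0.1, 0.0, 0.5]
opening: 0.0707
```

Emit:
arm_command([
  [[0, 0, 0], 0],
  [[0, 0, 0], 0],
  [[0, 0, 0], 0],
  [[0, 0, 0], 0],
  [[0, 0, 0], 0],
], claw=1)

```text
time: 10.45
ee_pos: [0.4317, 0.0634, 0.0227]
tcp_rot: [179.1, 0.8, 103.0]
wrist_force: [-0.7, -0.1, 6.0]
opening: 0.0335
```

```bash
python3 go.py 0.429 0.063 0.1 103
```

```text
t 10.45 p [0.4317 0.0634 0.0227] rot [179.12   0.78 102.99] q [  8.8 -10.1 -28.8  70.3  -0.7  -4.2] F [-0.7 -0.1  6. ] open 0.0335
inc [-0.035 -0.061 -3.092] roll -0.001
```

Emit:
arm_command([
  [[0, 0, -0.5], 0],
  [[0, 0, -1.5], 0],
  [[0, 0, -2.5], 0],
  [[0, 0, -3.5], 0],
  [[0, 0, -3.5], 0],
])

```text
time: 10.95
ee_pos: [0.4317, 0.0646, 0.1144]
tcp_rot: [178.8, 0.8, 103.0]
wrist_force: [0.7, 0.4, -1.4]
opening: 0.0334
```

```bash
python3 go.py 0.6337 -0.053 0.11 86.6; python3 snap.py side s7 220 130 360 235
```

```text
t 10.95 p [0.4317 0.0646 0.1144] rot [178.8    0.81 102.99] q [  9.  -12.6 -20.7  80.6  -0.7  -4. ] F [ 0.7  0.4 -1.4] open 0.0334
inc [-6.396  6.809  0.409] roll 2.732
```

View pics/s7.png

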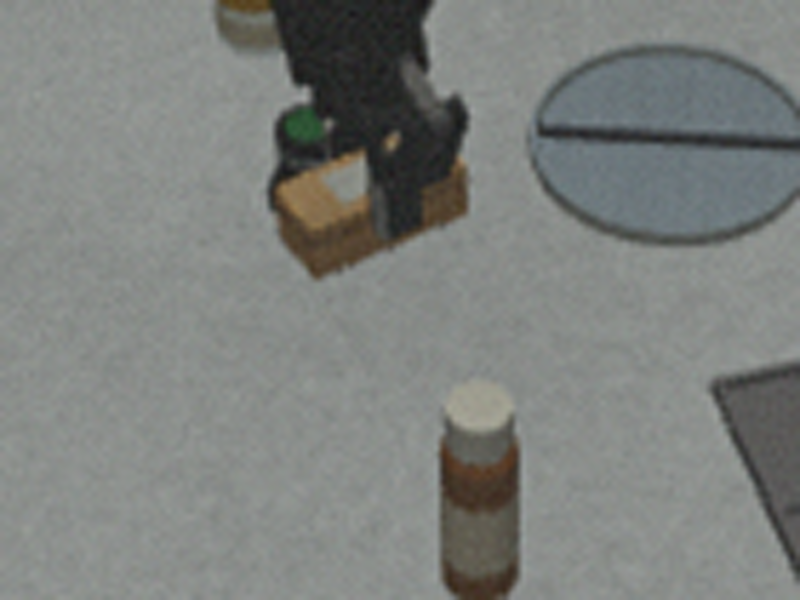

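The box is held level at crop (370,200). I carry it to the +y end compartment.

Emit:
arm_command([
  [[-6.4, 6.8, 0], 2.73],
  [[-6.4, 6.8, 0], 2.73],
  [[-6.4, 6.8, 0], 2.73],
  [[-6.4, 6.8, 0], 2.73],
  [[-6.4, 6.8, 0], 2.73],
])

```text
time: 11.5
ee_pos: [0.6342, -0.055, 0.1161]
tcp_rot: [178.8, 0.5, 86.6]
wrist_force: [0.2, 0.5, -0.8]
opening: 0.0337
```

Emit:
arm_command([
  [[0, 0, 0], 0],
  [[0, 0, 0], 0],
])

```text
time: 11.7
ee_pos: [0.6337, -0.0554, 0.114]
tcp_rot: [179.0, 0.5, 86.5]
wrist_force: [-0.6, 0.1, -1.1]
opening: 0.0338
```

```bash
python3 go.py 0.6337 -0.053 0.04 86.6
```

```text
t 11.7 p [ 0.6337 -0.0554  0.114 ] rot [179.02   0.46  86.5 ] q [-4.8 15.2  7.5 81.4 -0.4 -1.3] F [-0.6  0.1 -1.1] open 0.0338
inc [ 0.121 -0.058  2.958] roll -0.016
```

Emit:
arm_command([
  [[0.12, -0.06, 1], 0],
  [[0.12, -0.06, 1.9], 0],
  [[0.12, -0.06, 2.6], 0],
  [[0.12, -0.06, 3.0], 0],
  [[0.12, -0.06, 3.0], 0],
])

```text
time: 12.2
ee_pos: [0.6321, -0.0523, 0.0376]
tcp_rot: [179.2, 0.5, 86.5]
wrist_force: [-0.7, -0.5, -1.6]
opening: 0.0336
```

```bash
python3 go.py 0.6337 -0.053 0.0275 86.6;python3 snap.py side s8 300 160 480 295
```

```text
t 12.2 p [ 0.6321 -0.0523  0.0376] rot [179.17   0.46  86.54] q [-4.5 16.5  0.6 73.3 -0.4 -1.1] F [-0.7 -0.5 -1.6] open 0.0336
inc [-0.019  0.059  0.406] roll -0.009
```

View pics/s8.png

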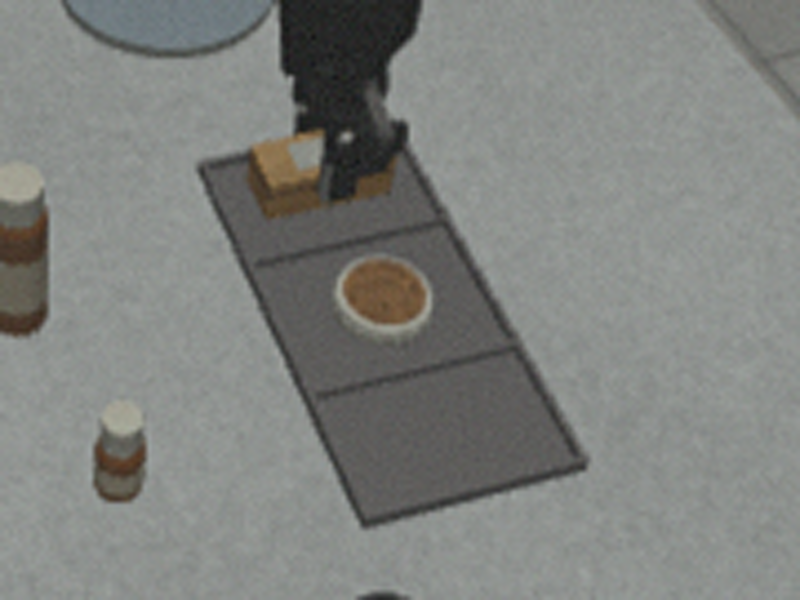

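The box hangs over the +y end compartment (crop 320,180). I lower it until it touches.

Emit:
arm_command([
  [[0, 0.05, 0.2], 0],
  [[0, 0.05, 0.35], 0],
  [[0, 0.05, 0.4], 0],
  [[0, 0.05, 0.42], 0],
])

```text
time: 12.65
ee_pos: [0.6343, -0.0527, 0.0285]
tcp_rot: [179.1, 0.5, 86.5]
wrist_force: [-0.1, -0.6, -1.8]
opening: 0.0336
```

```bash
python3 go.py 0.6337 -0.053 0.0265 86.6
```

```text
t 12.65 p [ 0.6343 -0.0527  0.0285] rot [179.07   0.46  86.53] q [-4.6 17.   0.2 72.3 -0.4 -1.1] F [-0.1 -0.6 -1.8] open 0.0336
inc [-0.012 -0.026  0.08 ] roll -0.011
```

Emit:
arm_command([
  [[0, 0, 0.06], 0],
  [[0, 0, 0.09], 0],
  [[0, 0, 0.1], 0],
])

```text
time: 12.95
ee_pos: [0.6345, -0.0528, 0.0268]
tcp_rot: [179.0, 0.5, 86.5]
wrist_force: [-3.4, 1.1, 6.4]
opening: 0.0336
```

```bash
python3 go.py
```

```text
t 12.95 p [ 0.6345 -0.0528  0.0268] rot [179.03   0.46  86.53] q [-4.6 17.   0.  72.1 -0.4 -1.1] F [-3.4  1.1  6.4] open 0.0336
```

Emit:
arm_command([
  [[0, 0, 0], 0],
  [[0, 0, 0], 0],
  [[0, 0, 0], 0],
], claw=-0.1)

```text
time: 13.25
ee_pos: [0.6346, -0.0528, 0.0268]
tcp_rot: [179.0, 0.5, 86.5]
wrist_force: [-0.3, 0.5, -0.3]
opening: 0.0469
```

Emit:
arm_command([
  [[0, 0, -0.5], 0],
  [[0, 0, -1.5], 0],
  [[0, 0, -3], 0],
  [[0, 0, -5], 0],
  [[0, 0, -6.5], 0],
])

```text
time: 13.75
ee_pos: [0.6319, -0.0513, 0.1934]
tcp_rot: [178.9, 0.5, 86.5]
wrist_force: [0.8, -0.5, -0.8]
opening: 0.0473
```

```bash
python3 go.py 0.433 0.1835 0.2 90;python3 snap.py side s9 300 160 480 295
```

```text
t 13.75 p [ 0.6319 -0.0513  0.1934] rot [178.87   0.46  86.53] q [-4.4 14.9 15.9 89.9 -0.4 -1. ] F [ 0.8 -0.5 -0.8] open 0.0473
inc [ 8.89  -8.504 -0.505] roll -0.579
```

View pics/s9.png

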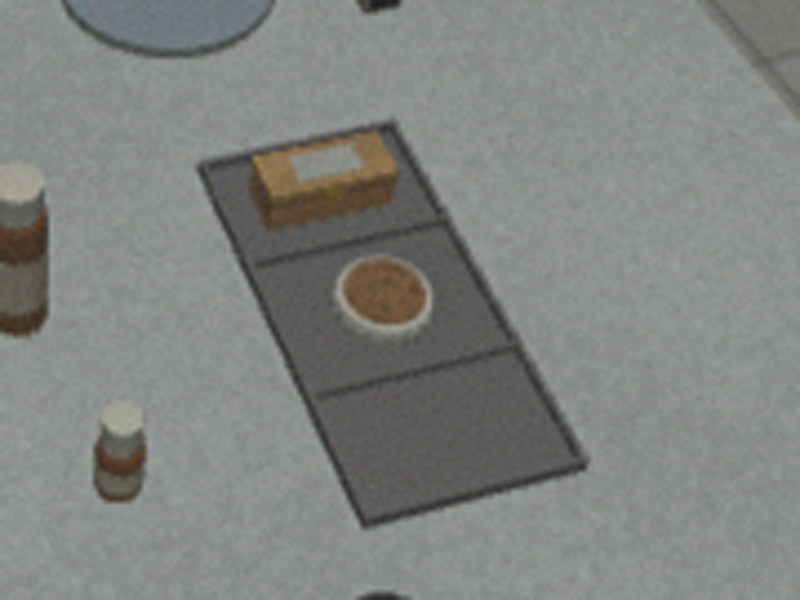

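The slide box is flat in the +y end compartment, at crop (325,175). Next is the loupe.

Emit:
arm_command([
  [[8.89, -8.5, -0.3], 0],
  [[8.89, -8.5, -0.3], 0],
  [[8.89, -8.5, -0.3], 0],
  [[8.89, -8.5, -0.3], 0],
  [[8.89, -8.5, -0.3], 0],
], claw=-0.65)

```text
time: 14.3
ee_pos: [0.4696, 0.141, 0.1989]
tcp_rot: [178.4, 0.4, 86.5]
wrist_force: [1.8, 0.9, -0.1]
opening: 0.0704
```

```bash
python3 go.py 0.433 0.1835 0.2 86.5
```

```text
t 14.3 p [0.4696 0.141  0.1989] rot [178.36   0.44  86.5 ] q [17.3 -5.2 -5.  88.9 -1.  20.8] F [ 1.8  0.9 -0.1] open 0.0704
inc [ 1.608 -1.564 -0.102] roll -0.001
```

Emit:
arm_command([
  [[1.61, -1.56, -0.1], 0],
  [[1.61, -1.56, -0.1], 0],
  [[1.61, -1.56, -0.1], 0],
  [[1.61, -1.56, -0.1], 0],
])

```text
time: 14.7
ee_pos: [0.4336, 0.1832, 0.2004]
tcp_rot: [178.3, 0.4, 86.5]
wrist_force: [0.1, -0.1, -0.2]
opening: 0.0705
```

```bash
python3 go.py 0.433 0.1835 0.1 86.5
```

```text
t 14.7 p [0.4336 0.1832 0.2004] rot [178.31   0.44  86.5 ] q [23.6 -7.8 -7.1 89.4 -1.2 27.1] F [ 0.1 -0.1 -0.2] open 0.0705
inc [ 0.041 -0.144  4.014] roll -0.0
```

Emit:
arm_command([
  [[-8, 8, 0], 0],
  [[-8, 8, 0], 0],
  [[-8, 8, 0], 0],
])

```text
time: 15.0
ee_pos: [0.5342, 0.0684, 0.2041]
tcp_rot: [178.3, 0.4, 86.4]
wrist_force: [1.3, 1.3, 1.0]
opening: 0.0704
```

Emit:
arm_command([
  [[0, 0, 0], 0],
  [[0.4, -0.4, 0], 0],
  [[0.8, -0.8, 0], 0],
  [[1.2, -1.2, 0], 0],
  [[1.6, -1.6, 0], 0],
])

```text
time: 15.5
ee_pos: [0.4954, 0.1123, 0.2029]
tcp_rot: [178.3, 0.4, 86.5]
wrist_force: [0.1, -0.5, -0.4]
opening: 0.0706
```

```bash
python3 go.py 0.433 0.1835 0.2 86.5
```

```text
t 15.5 p [0.4954 0.1123 0.2029] rot [178.27   0.43  86.51] q [13.3 -2.9 -2.4 89.1 -0.9 16.7] F [ 0.1 -0.5 -0.4] open 0.0706
inc [ 2.693 -2.668  0.016] roll 0.002
```

Emit:
arm_command([
  [[2.7, -2.7, -1], 0],
  [[2.7, -2.7, -2], 0],
  [[2.7, -2.7, -3], 0],
  [[2.7, -2.7, -4], 0],
  [[2.7, -2.7, -4], 0],
])

```text
time: 16.0
ee_pos: [0.4284, 0.1864, 0.3041]
tcp_rot: [178.0, 0.3, 86.7]
wrist_force: [0.2, 0.1, 0.3]
opening: 0.0701
```

Emit:
arm_command([
  [[0, 0, 8], 0],
  [[0, 0, 8], 0],
  [[0, 0, 8], 0],
])

```text
time: 16.3
ee_pos: [0.433, 0.1855, 0.1482]
tcp_rot: [177.9, 0.2, 86.8]
wrist_force: [0.3, -0.6, -0.5]
opening: 0.0705
```

Emit:
arm_command([
  [[0, 0, 0], 0],
  [[0, 0, 0], 0],
  [[0, 0, 0], 0],
])

```text
time: 16.6
ee_pos: [0.4339, 0.1863, 0.1513]
tcp_rot: [177.7, 0.1, 86.8]
wrist_force: [0.2, 0.3, 0.0]
opening: 0.0704
```

```bash
python3 go.py 0.433 0.1835 0.1 86.5
```

```text
t 16.6 p [0.4339 0.1863 0.1513] rot [1.7772e+02 1.4000e-01 8.6790e+01] q [ 23.9  -8.5 -13.2  83.4  -1.2  27.1] F [0.2 0.3 0. ] open 0.0704
inc [-0.109 -0.11   2.049] roll 0.048
```

Emit:
arm_command([
  [[0, 0, 0], 0],
])

```text
time: 16.7
ee_pos: [0.4349, 0.1869, 0.1541]
tcp_rot: [177.5, 0.0, 86.8]
wrist_force: [-0.8, -0.4, 0.4]
opening: 0.0704
```

Emit:
arm_command([
  [[0, 0, 0], 0],
])

```text
time: 16.8
ee_pos: [0.4359, 0.1875, 0.1565]
tcp_rot: [177.3, -0.0, 86.8]
wrist_force: [-0.1, -0.8, 0.8]
opening: 0.0707
```

```bash
python3 go.py 0.6 0.0 0.2 86.5
```

```text
t 16.8 p [0.4359 0.1875 0.1565] rot [ 1.7733e+02 -5.0000e-02  8.6800e+01] q [ 23.9  -8.6 -12.7  83.5  -1.2  27.1] F [-0.1 -0.8  0.8] open 0.0707
inc [-7.119  7.045 -1.421] roll 0.05
```

Emit:
arm_command([
  [[-7.9, 7.8, -1], 0],
  [[-7.9, 7.8, -1], 0],
  [[-7.9, 7.8, -1], 0],
  [[-7.9, 7.8, -1], 0],
  [[-7.9, 7.8, -1], 0],
])

```text
time: 17.3
ee_pos: [0.6007, -0.0007, 0.1883]
tcp_rot: [177.2, -0.1, 86.8]
wrist_force: [1.3, 1.5, 0.2]
opening: 0.0708
```

Emit:
arm_command([
  [[-2, 0, 0], 0],
  [[-2, 0, 0], 0],
])

```text
time: 17.5
ee_pos: [0.5989, -0.0557, 0.1891]
tcp_rot: [177.1, 0.0, 86.5]
wrist_force: [0.3, 0.7, -0.8]
opening: 0.0705
```

Emit:
arm_command([
  [[0, 0, 0], 0],
])

```text
time: 17.6
ee_pos: [0.5993, -0.0569, 0.1899]
tcp_rot: [177.1, -0.0, 86.4]
wrist_force: [0.4, 0.2, 0.5]
opening: 0.0704
```

Emit:
arm_command([
  [[0, 0, 0], 0],
])

```text
time: 17.7
ee_pos: [0.5995, -0.0568, 0.1907]
tcp_rot: [177.0, -0.0, 86.3]
wrist_force: [0.1, 0.6, 0.1]
opening: 0.0706
```

```bash
python3 go.py 0.6 0.0 0.2 86.5
```

```text
t 17.7 p [ 0.5995 -0.0568  0.1907] rot [177.01  -0.    86.34] q [-5.5  8.4  8.  86.7  0.1 -1.8] F [0.1 0.6 0.1] open 0.0706
inc [ 2.269 -0.106 -0.379] roll -0.026
```

```bash
python3 go.py 0.70 0.05 0.10 86.5
```

```text
t 17.7 p [ 0.5995 -0.0568  0.1907] rot [177.01  -0.    86.34] q [-5.5  8.4  8.  86.7  0.1 -1.8] F [0.1 0.6 0.1] open 0.0706
inc [4.52  3.545 3.817] roll -0.026
```

Emit:
arm_command([
  [[2.2, 1.7, 0.3], 0],
  [[4.5, 3.5, 1], 0],
  [[4.5, 3.5, 2], 0],
  [[4.5, 3.5, 3], 0],
  [[4.5, 3.5, 3.8], 0],
])

```text
time: 18.2
ee_pos: [0.6988, 0.053, 0.0979]
tcp_rot: [177.1, -0.0, 86.6]
wrist_force: [-0.7, 0.7, 0.0]
opening: 0.0704
```

Emit:
arm_command([
  [[0, 0, 0], 0],
])

```text
time: 18.3
ee_pos: [0.6973, 0.0547, 0.0948]
tcp_rot: [177.4, 0.0, 86.7]
wrist_force: [-0.6, 0.4, -0.9]
opening: 0.0706
```

Emit:
arm_command([
  [[0, 0, 0], 0],
])

```text
time: 18.4
ee_pos: [0.6972, 0.056, 0.0957]
tcp_rot: [177.4, 0.0, 86.8]
wrist_force: [-0.7, 0.2, 0.7]
opening: 0.0702
```

Emit:
arm_command([
  [[0, 0, 0], 0],
])

```text
time: 18.5
ee_pos: [0.6973, 0.0567, 0.0971]
tcp_rot: [177.3, 0.0, 86.8]
wrist_force: [0.2, 0.5, -0.2]
opening: 0.0704
```

```bash
python3 go.py 0.70 0.05 0.10 86.5
```

```text
t 18.5 p [0.6973 0.0567 0.0971] rot [177.28   0.    86.84] q [ 4.8 22.5 14.9 79.7 -0.4  8. ] F [ 0.2  0.5 -0.2] open 0.0704
inc [-0.263  0.126 -0.109] roll 0.056
```

Emit:
arm_command([
  [[0, -1.2, -0.5], 0],
  [[0, -2.6, -0.5], 0],
  [[0, -4, -0.5], 0],
  [[0, -4.4, -0.5], 0],
  [[0, -4.4, -0.5], 0],
])

```text
time: 19.0
ee_pos: [0.5869, 0.063, 0.1065]
tcp_rot: [177.1, -0.0, 86.8]
wrist_force: [1.6, -0.2, 0.7]
opening: 0.0703
```

Emit:
arm_command([
  [[0, 8, 0], 0],
  [[0, 8, 0], 0],
])

```text
time: 19.2
ee_pos: [0.6887, 0.0574, 0.1121]
tcp_rot: [176.9, -0.0, 86.9]
wrist_force: [0.8, -0.2, 2.0]
opening: 0.0706
```

Emit:
arm_command([
  [[0, 0, 0], 0],
])

```text
time: 19.3
ee_pos: [0.6941, 0.0568, 0.1086]
tcp_rot: [177.0, -0.0, 86.8]
wrist_force: [-1.6, -0.2, -0.8]
opening: 0.0705
```

Emit:
arm_command([
  [[0, -1.2, 0], 0],
  [[0, -2.6, 0], 0],
  [[0, -4, 0], 0],
  [[0, -4.4, 0], 0],
  [[0, -4.4, 0], 0],
])

```text
time: 19.8
ee_pos: [0.5848, 0.063, 0.104]
tcp_rot: [176.9, -0.0, 86.8]
wrist_force: [0.4, 0.4, 1.4]
opening: 0.0702
```

```bash
python3 go.py 0.70 0.05 0.10 86.5
```

```text
t 19.8 p [0.5848 0.063  0.104 ] rot [ 1.7687e+02 -5.0000e-02  8.6820e+01] q [ 6.4  6.6 -3.5 76.8 -0.5  9.5] F [0.4 0.4 1.4] open 0.0702
inc [-0.263  4.616  0.414] roll 0.054
```

```bash
python3 go.py 0.28 0.10 0.24 86.8
```

```text
t 19.8 p [0.5848 0.063  0.104 ] rot [ 1.7687e+02 -5.0000e-02  8.6820e+01] q [ 6.4  6.6 -3.5 76.8 -0.5  9.5] F [0.4 0.4 1.4] open 0.0702
inc [  0.807 -11.938  -6.099] roll 0.004
```

Emit:
arm_command([
  [[0.8, -4, -6], 0],
  [[0.8, -4, -6], 0],
  [[0.8, -6, -6.1], 0],
  [[0.8, -8, -6.1], 0],
  [[0.8, -9.5, -6.1], 0],
])

```text
time: 20.3
ee_pos: [0.389, 0.0927, 0.2373]
tcp_rot: [176.7, -0.1, 86.8]
wrist_force: [-0.6, -0.5, 0.7]
opening: 0.0705
```

Emit:
arm_command([
  [[0, -1, 0], 0],
  [[0, -2, 0], 0],
  [[0, -3, 0], 0],
  [[0, -4, 0], 0],
  [[0, -5, 0], 0],
])

```text
time: 20.8
ee_pos: [0.2649, 0.1, 0.2315]
tcp_rot: [176.5, -0.2, 86.8]
wrist_force: [-0.4, 0.9, -0.3]
opening: 0.0703
```

```bash
python3 go.py 0.26 0.10 0.24 86.8
```

```text
t 20.8 p [0.2649 0.1    0.2315] rot [ 1.7653e+02 -1.7000e-01  8.6760e+01] q [ 22.  -34.8 -22.7  98.9  -1.3  25.2] F [-0.4  0.9 -0.3] open 0.0703
inc [-0.012 -0.176 -0.353] roll -0.006
```

Emit:
arm_command([
  [[0, -1, 0], 0],
  [[0, -2, 0], 0],
  [[0, -3, 0], 0],
  [[0, -4, 0], 0],
  [[0, -4, 0], 0],
])

```text
time: 21.3
ee_pos: [0.1647, 0.1063, 0.2273]
tcp_rot: [176.4, -0.3, 86.9]
wrist_force: [1.4, 0.9, 1.0]
opening: 0.0702
```

```bash
python3 go.py 0.26 0.10 0.24 86.8
```

```text
t 21.3 p [0.1647 0.1063 0.2273] rot [176.39  -0.3   86.88] q [ 35.7 -46.9 -28.5 105.4  -2.   38.8] F [1.4 0.9 1. ] open 0.0702
inc [-0.044  3.843 -0.266] roll 0.014
```

Joint 2 is near its limit at -46.9°, which sets the inner reach. One small push past it tests whether the arm trades tilt there.

Emit:
arm_command([
  [[0, -0.5, 0], 0],
  [[0, -1, 0], 0],
  [[0, -1.5, 0], 0],
  [[0, -2, 0], 0],
])

```text
time: 21.7
ee_pos: [0.1249, 0.1211, 0.2319]
tcp_rot: [176.9, 0.4, 86.8]
wrist_force: [-0.2, 0.1, -0.7]
opening: 0.0703
```

```bash
python3 go.py 0.26 0.10 0.24 86.8
```

```text
t 21.7 p [0.1249 0.1211 0.2319] rot [176.89   0.38  86.79] q [ 48.3 -48.4 -28.4 108.3  -2.7  51.5] F [-0.2  0.1 -0.7] open 0.0703
inc [-0.544  5.452 -0.024] roll -0.001
```

The push worked: tilt went from 3.6° to 3.1° at the joint-2 limit. To gain more without going nearer the base, I go straight up along that limit.

Emit:
arm_command([
  [[0, 0, -1], 0],
  [[0, 0, -2], 0],
  [[0, 0, -3], 0],
  [[0, 0, -4], 0],
  [[0, 0, -4], 0],
])

```text
time: 22.2
ee_pos: [0.1209, 0.1234, 0.3351]
tcp_rot: [176.7, 0.2, 86.8]
wrist_force: [-0.1, 0.2, -0.4]
opening: 0.0702
```

```bash
python3 go.py 0.26 0.10 0.24 86.8
```

```text
t 22.2 p [0.1209 0.1234 0.3351] rot [176.74   0.18  86.79] q [ 49.9 -41.7 -13.2 116.7  -2.7  53.1] F [-0.1  0.2 -0.4] open 0.0702
inc [-0.609  5.384  4.118] roll -0.002
```

Emit:
arm_command([
  [[0, 0, 1.5], 0],
  [[0, 0, 3], 0],
  [[0, 0, 4], 0],
  [[-0.4, -0.35, 4], 0],
  [[-0.8, -0.7, 4], 0],
])

```text
time: 22.7
ee_pos: [0.1165, 0.1143, 0.242]
tcp_rot: [177.3, 0.9, 86.7]
wrist_force: [1.0, -0.3, 0.7]
opening: 0.0707
```

```bash
python3 go.py 0.26 0.10 0.24 86.8
```

```text
t 22.7 p [0.1165 0.1143 0.242 ] rot [177.3    0.94  86.69] q [ 49.  -48.5 -27.3 110.3  -2.7  52.3] F [ 1.  -0.3  0.7] open 0.0707
inc [-0.24   5.753  0.354] roll -0.018
```

```bash
for a in ".2 .09" ".23 0" ".2 -.08"; do python3 go.py $a 0.235 86.8|tail -1;done
```

```text
inc [-0.774  3.372  0.451] roll -0.018
inc [-4.299  4.774  0.575] roll -0.018
inc [-7.562  3.759  0.581] roll -0.018
```

Emit:
arm_command([
  [[-0.8, 3.4, 0.4], 0],
  [[-0.8, 3.4, 0.4], 0],
  [[-4.3, 4.8, 0.5], 0],
  [[-4.3, 4.8, 0.5], 0],
  [[-4.3, 4.8, 0.5], 0],
])

```text
time: 23.2
ee_pos: [0.2273, 0.0107, 0.2393]
tcp_rot: [177.2, 0.9, 86.7]
wrist_force: [1.3, 1.1, 0.8]
opening: 0.0704
```

Emit:
arm_command([
  [[-1.5, -0.3, 0], 0],
  [[-3.2, -1, 0], 0],
  [[-3.2, -1, 0], 0],
  [[-3.2, -1, 0], 0],
])

```text
time: 23.6
ee_pos: [0.1976, -0.0695, 0.2416]
tcp_rot: [177.1, 1.0, 86.4]
wrist_force: [-0.8, 0.0, 0.1]
opening: 0.0704
```

```bash
python3 go.py .15 -.06 .235 86.7
```

```text
t 23.6 p [ 0.1976 -0.0695  0.2416] rot [177.05   0.97  86.43] q [-1.920e+01 -4.440e+01 -2.580e+01  1.054e+02 -1.000e-01 -1.560e+01] F [-0.8  0.   0.1] open 0.0704
inc [ 0.263 -1.934  0.16 ] roll -0.045
```

Emit:
arm_command([
  [[0.2, -0.7, 0.2], 0],
  [[0.4, -1.4, 0.2], 0],
  [[0.6, -2.1, 0.2], 0],
  [[0.6, -2.1, 0.2], 0],
  [[0.6, -2.1, 0.2], 0],
])

```text
time: 24.1
ee_pos: [0.162, -0.0564, 0.2417]
tcp_rot: [178.0, 0.7, 86.5]
wrist_force: [-0.4, -0.3, 0.5]
opening: 0.0703
```

```bash
python3 go.py .15 -.06 .235 86.7
```

```text
t 24.1 p [ 0.162  -0.0564  0.2417] rot [178.01   0.7   86.52] q [-1.900e+01 -4.850e+01 -2.730e+01  1.091e+02 -1.000e-01 -1.550e+01] F [-0.4 -0.3  0.5] open 0.0703
inc [-0.171 -0.477  0.254] roll -0.03
```

Emit:
arm_command([
  [[0.2, -0.7, 0], 0],
  [[0.3, -1.2, 0], 0],
  [[0.3, -1.2, 0], 0],
])

```text
time: 24.4
ee_pos: [0.1493, -0.0529, 0.2501]
tcp_rot: [179.2, 0.4, 86.5]
wrist_force: [0.2, -0.4, -0.0]
opening: 0.0706
```

```bash
python3 go.py .15 -.06 .235 86.7; python3 snap.py side s10 0 100 400 400
```

```text
t 24.4 p [ 0.1493 -0.0529  0.2501] rot [179.16   0.37  86.53] q [-1.930e+01 -4.850e+01 -2.620e+01  1.114e+02 -1.000e-01 -1.580e+01] F [ 0.2 -0.4 -0. ] open 0.0706
inc [-0.276  0.037  0.607] roll -0.028
```

View pics/s10.png

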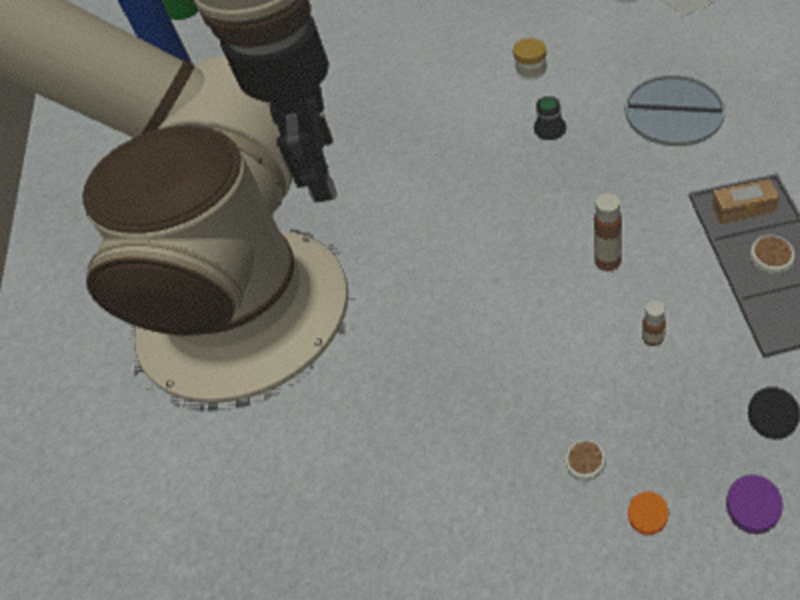

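The picture shows the gripper in front of the shoulder, crop (300,150), with a gap remaining. The tilt is down to 0.9°, so I give one more small push.

Emit:
arm_command([
  [[0.2, -0.7, 0.2], 0],
  [[0.3, -1.2, 0.3], 0],
  [[0.3, -1.2, 0.3], 0],
])

```text
time: 24.75
ee_pos: [0.1387, -0.0505, 0.252]
tcp_rot: [-179.6, 0.0, 86.5]
wrist_force: [0.4, 0.2, -0.2]
opening: 0.0708
```

```bash
python3 go.py .36 .1835 .235 86.7;python3 go.py .25 0 .235 86.7|tail -1
```

```text
t 24.75 p [ 0.1387 -0.0505  0.252 ] rot [-179.56    0.     86.51] q [-1.980e+01 -4.850e+01 -2.600e+01  1.129e+02 -1.000e-01 -1.630e+01] F [ 0.4  0.2 -0.2] open 0.0708
inc [9.882 8.269 0.617] roll -0.032
inc [2.287 4.324 0.648] roll -0.032
```

Emit:
arm_command([
  [[1.2, 3, 0], 0],
  [[2.4, 4.6, 0], 0],
  [[4.0, 6, 0.5], 0],
  [[5.6, 7.4, 1], 0],
  [[7.2, 8.8, 1.5], 0],
])

```text
time: 25.25
ee_pos: [0.3396, 0.0878, 0.222]
tcp_rot: [-179.6, 0.0, 86.5]
wrist_force: [0.7, -1.4, 0.1]
opening: 0.0706
```

```bash
python3 go.py .433 .1835 .1 86.5
```

```text
t 25.25 p [0.3396 0.0878 0.222 ] rot [-179.58    0.     86.54] q [ 14.4 -22.1 -16.   96.5   0.1  17.9] F [ 0.7 -1.4  0.1] open 0.0706
inc [4.046 3.532 4.853] roll 0.007
```

Emit:
arm_command([
  [[1.5, 1.3, 1], 0],
  [[3.1, 2.7, 1.5], 0],
  [[4.05, 3.55, 2.5], 0],
  [[4.05, 3.55, 4], 0],
  [[4.05, 3.55, 4.9], 0],
])

```text
time: 25.75
ee_pos: [0.4329, 0.184, 0.095]
tcp_rot: [-179.3, 0.1, 86.6]
wrist_force: [-0.4, -0.7, 0.2]
opening: 0.0706
```

```bash
python3 go.py .433 .1835 .034 86.5; python3 snap.py side s11 220 100 340 190
```

```text
t 25.75 p [0.4329 0.184  0.095 ] rot [-1.7935e+02  1.2000e-01  8.6610e+01] q [ 22.9  -5.6 -16.7  79.5   0.2  26.3] F [-0.4 -0.7  0.2] open 0.0706
inc [-0.014  0.034  2.441] roll 0.018
```

View pics/s11.png

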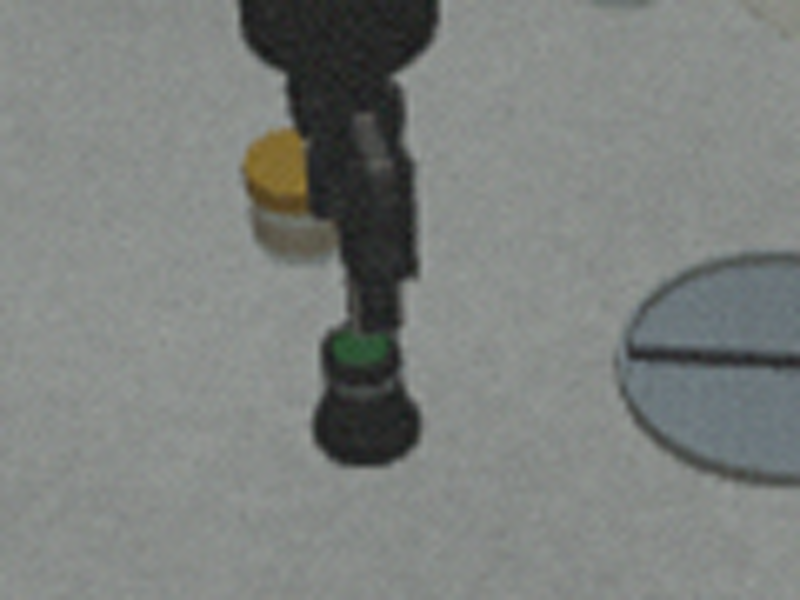

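The near finger, at crop (380,310), will come down in front of the barrel, as it should. I descend and close.

Emit:
arm_command([
  [[0, 0.03, 1], 0],
  [[0, 0.03, 1.8], 0],
  [[0, 0.03, 2.3], 0],
  [[0, 0.03, 2.45], 0],
  [[0, 0.03, 2.45], 0],
])

```text
time: 26.3
ee_pos: [0.4314, 0.1828, 0.0316]
tcp_rot: [-179.2, 0.2, 86.6]
wrist_force: [0.2, 0.6, 0.4]
opening: 0.0705
```

Emit:
arm_command([
  [[0, 0, 0.05], 0],
  [[0, 0, 0.05], 0],
  [[0, 0, 0.05], 0],
  [[0, 0, 0.05], 0],
  [[0, 0, 0.05], 0],
], claw=1)

```text
time: 26.8
ee_pos: [0.432, 0.1831, 0.0314]
tcp_rot: [-179.3, 0.2, 86.6]
wrist_force: [-0.5, -0.6, 5.8]
opening: 0.0326
```

```bash
python3 go.py .6233 -.229 .11 86.5; python3 snap.py side s12 220 100 340 190
```

```text
t 26.8 p [0.432  0.1831 0.0314] rot [-1.7926e+02  1.6000e-01  8.6570e+01] q [ 22.9  -4.  -22.4  72.3   0.2  26.3] F [-0.5 -0.6  5.8] open 0.0326
inc [-16.005   8.585  -3.211] roll 0.012
```

View pics/s12.png

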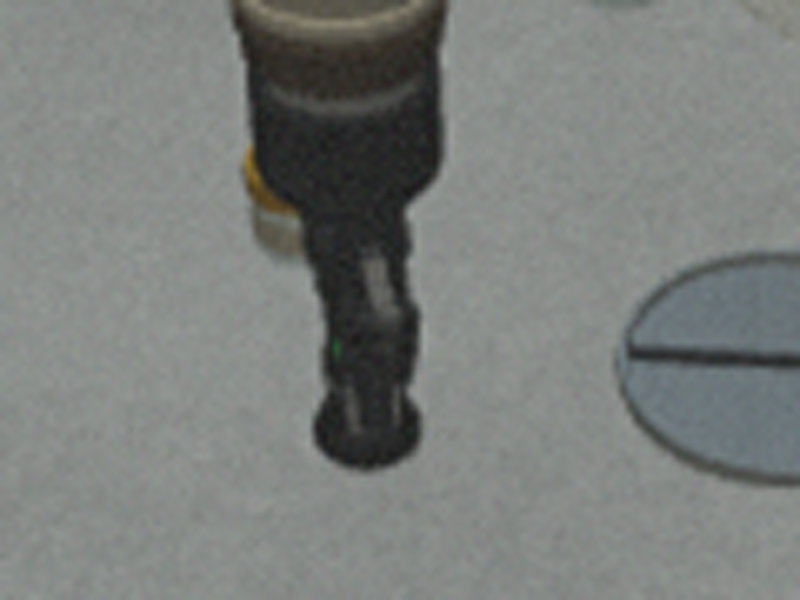

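The fingers grip the barrel at crop (370,380). I lift and carry to the -y end.

Emit:
arm_command([
  [[0, 0, -0.5], 0],
  [[0, 0, -2], 0],
  [[0, 0, -3.5], 0],
  [[-0.5, 0.5, -4.5], 0],
  [[-2, 1.2, -4.5], 0],
])

```text
time: 27.35
ee_pos: [0.4622, 0.1332, 0.1486]
tcp_rot: [-179.6, -0.0, 86.8]
wrist_force: [0.1, 0.5, -1.5]
opening: 0.0327
```

```bash
python3 go.py .6233 -.229 .12 86.5
```

```text
t 27.35 p [0.4622 0.1332 0.1486] rot [-179.62   -0.     86.78] q [ 16.   -5.  -10.2  85.1   0.1  19.2] F [ 0.1  0.5 -1.5] open 0.0327
inc [-14.102   7.258   1.094] roll 0.046
```

Emit:
arm_command([
  [[-14.1, 7.26, 0.5], 0],
  [[-14.1, 7.26, 0.5], 0],
  [[-14.1, 7.26, 0.5], 0],
  [[-14.1, 7.26, 0.5], 0],
  [[-14.1, 7.26, 0.5], 0],
])

```text
time: 27.85
ee_pos: [0.5639, -0.0983, 0.139]
tcp_rot: [-179.7, -0.0, 86.8]
wrist_force: [1.0, -0.4, -1.0]
opening: 0.0325
```

```bash
python3 go.py .6233 -.229 .12 86.5
```

```text
t 27.85 p [ 0.5639 -0.0983  0.139 ] rot [-179.67   -0.     86.76] q [-9.9  7.5  1.4 84.2 -0.  -6.6] F [ 1.  -0.4 -1. ] open 0.0325
inc [-5.087  2.672  0.745] roll 0.044
```

Emit:
arm_command([
  [[-2, 1.1, 0.2], 0],
  [[-4, 2.1, 0.5], 0],
  [[-5.1, 2.7, 1], 0],
  [[-5.1, 2.7, 1.8], 0],
  [[-5.1, 2.7, 2.2], 0],
])

```text
time: 28.35
ee_pos: [0.6232, -0.2304, 0.0815]
tcp_rot: [-179.5, -0.1, 86.7]
wrist_force: [-0.1, 0.6, -1.0]
opening: 0.0322
```

```bash
python3 go.py .6233 -.229 .042 86.5;python3 snap.py side s13 300 160 480 295
```

```text
t 28.35 p [ 0.6232 -0.2304  0.0815] rot [-1.7951e+02 -5.0000e-02  8.6660e+01] q [-20.2  21.   11.2  80.7  -0.1 -16.9] F [-0.1  0.6 -1. ] open 0.0322
inc [0.053 0.016 1.581] roll 0.026
```

View pics/s13.png

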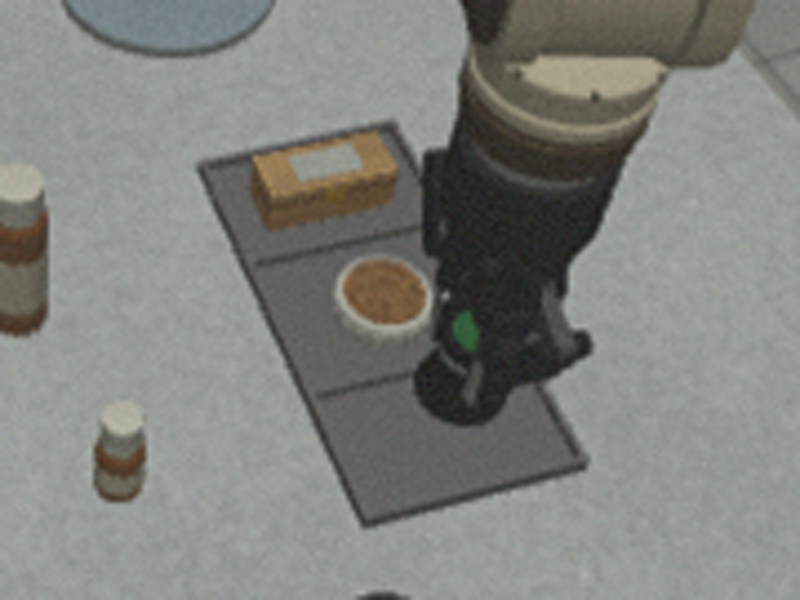

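The loupe hangs upright over the -y compartment, with its foot at crop (460,390). I lower it to 42 mm, and then on to contact.

Emit:
arm_command([
  [[0.05, 0.02, 0.7], 0],
  [[0.05, 0.02, 1.2], 0],
  [[0.05, 0.02, 1.5], 0],
  [[0.05, 0.02, 1.6], 0],
  [[0.05, 0.02, 1.6], 0],
])

```text
time: 28.9
ee_pos: [0.6228, -0.2276, 0.0411]
tcp_rot: [-179.5, -0.1, 86.8]
wrist_force: [-0.4, 0.5, 0.0]
opening: 0.0324
```

```bash
python3 go.py .6233 -.229 .0355 86.5
```

```text
t 28.9 p [ 0.6228 -0.2276  0.0411] rot [-1.7946e+02 -7.0000e-02  8.6750e+01] q [-20.   21.7   7.6  76.5  -0.1 -16.8] F [-0.4  0.5  0. ] open 0.0324
inc [-0.053  0.024  0.225] roll 0.042
```

Emit:
arm_command([
  [[-0.03, 0.02, 0.1], 0],
  [[-0.03, 0.02, 0.18], 0],
  [[-0.03, 0.02, 0.21], 0],
  [[-0.03, 0.02, 0.23], 0],
  [[-0.03, 0.02, 0.23], 0],
])

```text
time: 29.4
ee_pos: [0.6233, -0.2284, 0.0355]
tcp_rot: [-179.5, -0.1, 86.8]
wrist_force: [-0.2, 0.7, -0.3]
opening: 0.0327
```

```bash
python3 go.py .6233 -.229 .0355 86.5
```

```text
t 29.4 p [ 0.6233 -0.2284  0.0355] rot [-1.7947e+02 -7.0000e-02  8.6750e+01] q [-20.1  21.9   7.3  75.9  -0.1 -16.8] F [-0.2  0.7 -0.3] open 0.0327
inc [-0.023  0.     0.002] roll 0.042
```

Emit:
arm_command([
  [[0, 0, 0.04], 0],
  [[0, 0, 0.05], 0],
  [[0, 0, 0.05], 0],
])

```text
time: 29.7
ee_pos: [0.6235, -0.2284, 0.0355]
tcp_rot: [-179.5, -0.1, 86.8]
wrist_force: [-2.4, 1.5, 7.2]
opening: 0.0325
```

```bash
python3 go.py
```

```text
t 29.7 p [ 0.6235 -0.2284  0.0355] rot [-1.7952e+02 -5.0000e-02  8.6750e+01] q [-20.1  21.9   7.2  75.8  -0.1 -16.8] F [-2.4  1.5  7.2] open 0.0325
```

The 7 N shows contact. I release and go up.

Emit:
arm_command([
  [[0, 0, 0], 0],
  [[0, 0, 0], 0],
  [[0, 0, 0], 0],
  [[0, 0, 0], 0],
], claw=-0.5)

```text
time: 30.1
ee_pos: [0.6234, -0.2284, 0.0353]
tcp_rot: [-179.5, -0.1, 86.8]
wrist_force: [0.2, -0.7, 1.0]
opening: 0.0641
```

Emit:
arm_command([
  [[0, 0, -1], 0],
  [[0, 0, -3], 0],
  [[0, 0, -5], 0],
  [[0, 0, -7], 0],
  [[0, 0, -8], 0],
])

```text
time: 30.6
ee_pos: [0.6256, -0.229, 0.2405]
tcp_rot: [-179.8, 0.0, 86.8]
wrist_force: [-0.2, -0.5, -0.5]
opening: 0.0639
```

```bash
python3 go.py .434 -.073 .22 86.5;python3 snap.py side s14 280 140 480 290
```

```text
t 30.6 p [ 0.6256 -0.229   0.2405] rot [-1.7982e+02  4.0000e-02  8.6750e+01] q [-20.1  22.3  30.5  98.4  -0.1 -16.8] F [-0.2 -0.5 -0.5] open 0.0639
inc [ 5.794 -8.005  0.842] roll 0.042
```

View pics/s14.png

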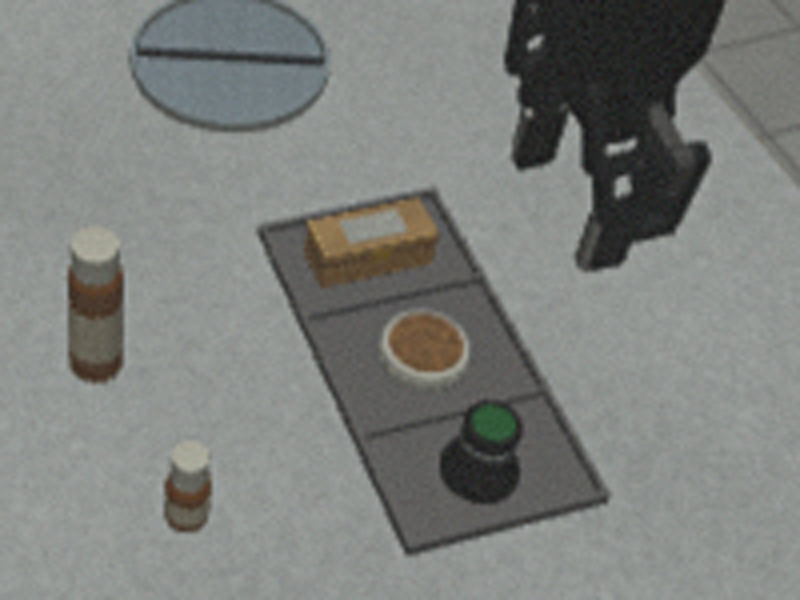

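The loupe stands upright in the -y end (crop 480,460), and all three are placed. Next is the tall bottle.

Emit:
arm_command([
  [[2.3, -3.2, 0], 0],
  [[3.4, -4.8, 0.2], 0],
  [[4.5, -6.4, 0.5], 0],
  [[5.8, -8, 0.7], 0],
  [[5.8, -8, 0.8], 0],
])

```text
time: 31.15
ee_pos: [0.4329, -0.072, 0.2225]
tcp_rot: [180.0, 0.1, 86.7]
wrist_force: [0.5, 0.3, 2.3]
opening: 0.064
```

```bash
python3 go.py .434 -.073 .14 86.5
```

```text
t 31.15 p [ 0.4329 -0.072   0.2225] rot [1.7999e+02 8.0000e-02 8.6730e+01] q [ -9.4 -10.6  -7.   93.5  -0.1  -6.1] F [0.5 0.3 2.3] open 0.064
inc [-0.031  0.046  3.301] roll 0.039
```

Emit:
arm_command([
  [[-0.03, 0.05, 0.5], 0],
  [[-0.03, 0.05, 1.5], 0],
  [[-0.03, 0.05, 2.7], 0],
  [[-0.03, 0.05, 3.2], 0],
  [[-0.03, 0.05, 3.2], 0],
])

```text
time: 31.65
ee_pos: [0.4333, -0.073, 0.1407]
tcp_rot: [-179.8, 0.1, 86.7]
wrist_force: [-0.2, 0.5, 0.9]
opening: 0.0638
```

```bash
python3 go.py .434 -.073 .062 86.5;python3 snap.py side s15 240 150 360 240;python3 snap.py top t15 310 170 410 245
```

```text
t 31.65 p [ 0.4333 -0.073   0.1407] rot [-1.7983e+02  6.0000e-02  8.6720e+01] q [ -9.5 -10.9 -16.3  84.7  -0.1  -6.2] F [-0.2  0.5  0.9] open 0.0638
inc [0.005 0.037 3.149] roll 0.037
```

View pics/s15.png

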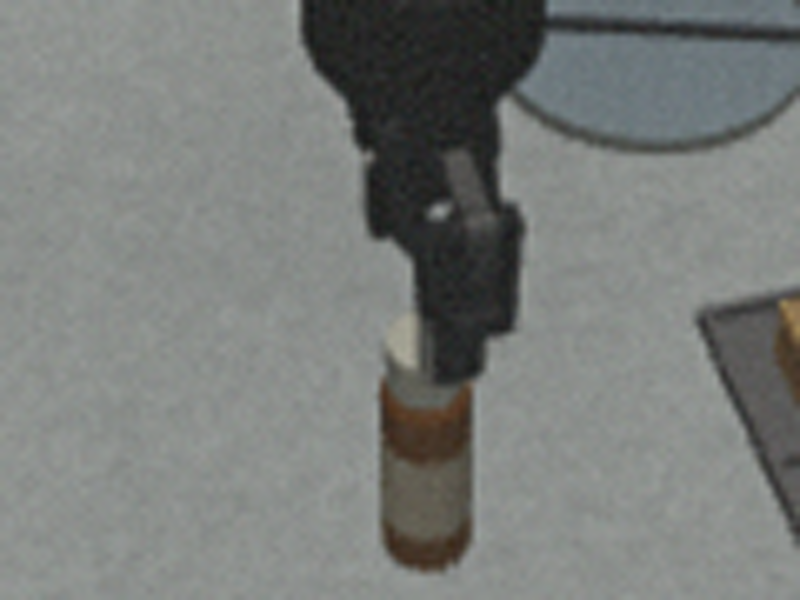

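The near finger, at crop (455,360), is on the camera side of the cap, and centred on it. I descend to 64 mm and close.

Emit:
arm_command([
  [[0, 0.04, 1], 0],
  [[0, 0.04, 2], 0],
  [[0, 0.04, 2.8], 0],
  [[0, 0.04, 3.05], 0],
  [[0, 0.04, 3.05], 0],
])

```text
time: 32.25
ee_pos: [0.4357, -0.0735, 0.0674]
tcp_rot: [180.0, 0.1, 86.7]
wrist_force: [-0.1, 0.4, -0.0]
opening: 0.0641
```

Emit:
arm_command([
  [[0, 0, 0], 0],
  [[0, 0, 0], 0],
  [[0, 0, 0], 0],
  [[0, 0, 0], 0],
  [[0, 0, 0], 0],
], claw=1)

```text
time: 32.75
ee_pos: [0.4367, -0.0734, 0.069]
tcp_rot: [179.8, 0.1, 86.7]
wrist_force: [0.5, 1.0, 7.0]
opening: 0.0329
```

```bash
python3 go.py .6037 .122 .12 86.5; python3 snap.py side s16 240 150 360 240
```

```text
t 32.75 p [ 0.4367 -0.0734  0.069 ] rot [1.7982e+02 8.0000e-02 8.6720e+01] q [ -9.5  -9.8 -23.4  76.2  -0.1  -6.2] F [0.5 1.  7. ] open 0.0329
inc [ 8.182  6.231 -2.032] roll 0.037
```

View pics/s16.png

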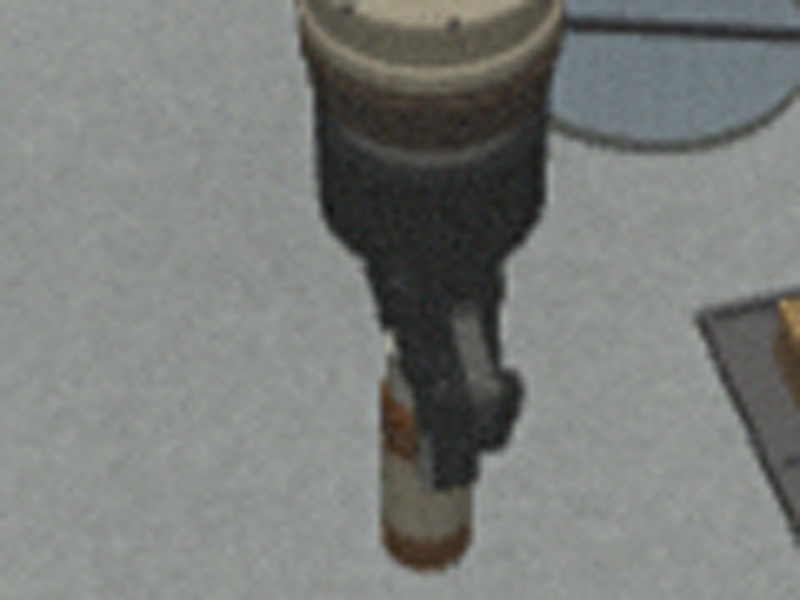

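Emit:
arm_command([
  [[0, 0, -0.5], 0],
  [[0, 0, -1.5], 0],
  [[0, 0, -2.5], 0],
  [[1, 0.8, -3], 0],
  [[2, 1.6, -3], 0],
])

```text
time: 33.3
ee_pos: [0.4807, -0.0256, 0.1476]
tcp_rot: [179.5, 0.1, 86.6]
wrist_force: [0.5, -0.9, -1.0]
opening: 0.0329
```

```bash
python3 go.py .6064 .1222 .14 86.5
```

```text
t 33.3 p [ 0.4807 -0.0256  0.1476] rot [1.7954e+02 9.0000e-02 8.6620e+01] q [ -3.   -5.7 -11.   84.2  -0.1   0.4] F [ 0.5 -0.9 -1. ] open 0.0329
inc [6.198 4.666 0.333] roll 0.02
```

Emit:
arm_command([
  [[1.3, 1, 0], 0],
  [[2.8, 2.1, 0], 0],
  [[4.3, 3.3, 0], 0],
  [[5.6, 4.2, 0.2], 0],
  [[6.2, 4.67, 0.3], 0],
])

```text
time: 33.8
ee_pos: [0.6079, 0.1249, 0.1407]
tcp_rot: [179.6, 0.1, 86.7]
wrist_force: [-1.7, 0.5, -0.6]
opening: 0.0329
```

```bash
python3 go.py .6064 .1222 .09 86.5
```

```text
t 33.8 p [0.6079 0.1249 0.1407] rot [1.7955e+02 8.0000e-02 8.6730e+01] q [11.7 13.4  8.4 84.5 -0.2 15. ] F [-1.7  0.5 -0.6] open 0.0329
inc [-0.109 -0.068  2.028] roll 0.038
```

Emit:
arm_command([
  [[-0.11, -0.07, 0.6], 0],
  [[-0.11, -0.07, 1.2], 0],
  [[-0.11, -0.07, 1.8], 0],
  [[-0.11, -0.07, 2.0], 0],
  [[-0.11, -0.07, 2.0], 0],
])

```text
time: 34.3
ee_pos: [0.6055, 0.1213, 0.0897]
tcp_rot: [179.6, 0.1, 86.7]
wrist_force: [-0.1, -0.5, -1.2]
opening: 0.033
```

```bash
python3 go.py .6064 .1222 .0735 86.5; python3 snap.py side s17 270 90 410 195
```

```text
t 34.3 p [0.6055 0.1213 0.0897] rot [1.7964e+02 1.0000e-01 8.6680e+01] q [11.4 13.6  2.9 79.  -0.2 14.7] F [-0.1 -0.5 -1.2] open 0.033
inc [0.038 0.031 0.65 ] roll 0.029
```

View pics/s17.png

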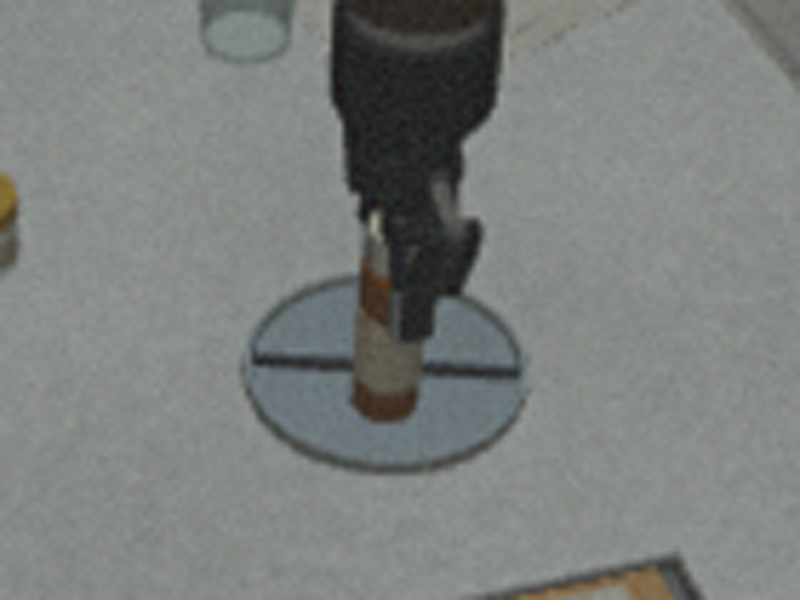

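The bottle base, at crop (385,410), is over the near half. I lower it.

Emit:
arm_command([
  [[0.03, 0.03, 0.25], 0],
  [[0.03, 0.03, 0.45], 0],
  [[0.03, 0.03, 0.55], 0],
  [[0.03, 0.03, 0.58], 0],
  [[0.03, 0.03, 0.58], 0],
])

```text
time: 34.85
ee_pos: [0.6068, 0.1223, 0.0761]
tcp_rot: [179.6, 0.1, 86.7]
wrist_force: [0.1, -0.6, -1.8]
opening: 0.0327
```

```bash
python3 go.py .6064 .1222 .0725 86.5
```

```text
t 34.85 p [0.6068 0.1223 0.0761] rot [1.7958e+02 8.0000e-02 8.6690e+01] q [11.5 14.   1.9 77.5 -0.2 14.8] F [ 0.1 -0.6 -1.8] open 0.0327
inc [-0.004 -0.018  0.145] roll 0.031
```

Emit:
arm_command([
  [[0, 0, 0.06], 0],
  [[0, 0, 0.11], 0],
  [[0, 0, 0.14], 0],
  [[0, 0, 0.16], 0],
  [[0, 0, 0.16], 0],
])

```text
time: 35.35
ee_pos: [0.6072, 0.1223, 0.0731]
tcp_rot: [179.5, 0.1, 86.7]
wrist_force: [-1.3, 0.4, 3.9]
opening: 0.0328
```

```bash
python3 go.py
```

```text
t 35.35 p [0.6072 0.1223 0.0731] rot [1.795e+02 7.000e-02 8.669e+01] q [11.5 14.   1.6 77.1 -0.2 14.8] F [-1.3  0.4  3.9] open 0.0328
```

Emit:
arm_command([
  [[0, 0, 0], 0],
  [[0, 0, 0], 0],
  [[0, 0, 0], 0],
  [[0, 0, 0], 0],
], claw=-0.5)

```text
time: 35.75
ee_pos: [0.6072, 0.1223, 0.0729]
tcp_rot: [179.5, 0.1, 86.7]
wrist_force: [0.6, 0.4, 0.3]
opening: 0.0634
```

Emit:
arm_command([
  [[0, 0, -1], 0],
  [[0, 0, -2.5], 0],
  [[0, 0, -4], 0],
  [[0, 0, -5.5], 0],
  [[0, 0, -6], 0],
])

```text
time: 36.25
ee_pos: [0.6067, 0.1228, 0.2273]
tcp_rot: [179.2, -0.0, 86.7]
wrist_force: [-0.9, 0.1, 0.0]
opening: 0.0641
```

```bash
python3 go.py .441 .3195 .2 66.8;python3 snap.py side s18 220 90 420 240
```

```text
t 36.25 p [0.6067 0.1228 0.2273] rot [ 1.7922e+02 -1.0000e-02  8.6690e+01] q [11.5 13.7 18.2 93.8 -0.2 14.8] F [-0.9  0.1  0. ] open 0.0641
inc [ 7.473 -7.087  0.997] roll 3.315
```

View pics/s18.png

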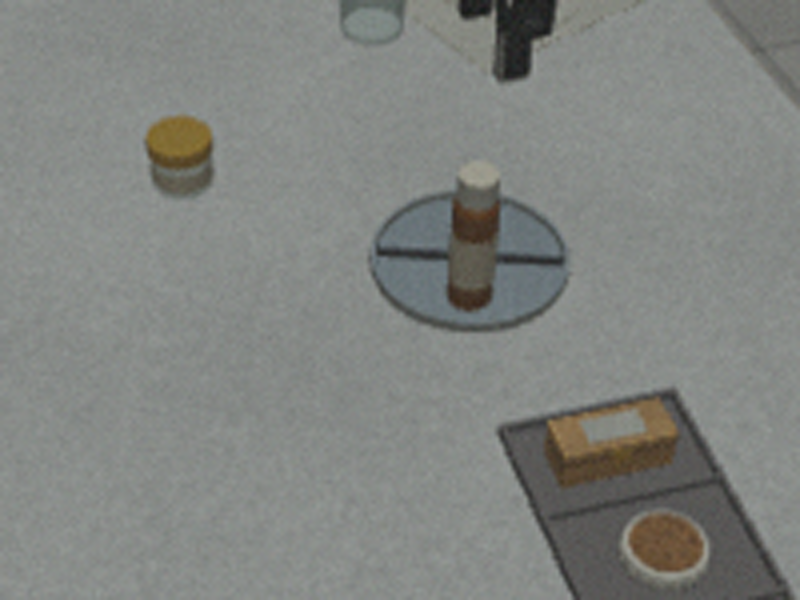

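The tall bottle stands upright in the -y half (crop 475,240). Next is the jar. I turn the jaws to about 157°, along the rib.

```bash
python3 go.py .441 .3195 .2 156.8
```

```text
t 36.3 p [0.6069 0.1228 0.2275] rot [ 1.792e+02 -1.000e-02  8.669e+01] q [11.5 13.7 18.3 93.8 -0.2 14.8] F [-1.3 -0.6  0.2] open 0.0645
inc [ 7.473 -7.094  1.002] roll -11.685
```

Emit:
arm_command([
  [[1.7, -1.6, 0.2], -1.4],
  [[3.2, -3, 0.4], -2.8],
  [[4.8, -4.5, 0.6], -4.2],
  [[6.4, -6, 0.8], -5.6],
  [[7.5, -7.1, 0.9], -7],
], claw=-0.85)

```text
time: 36.8
ee_pos: [0.4446, 0.3148, 0.2014]
tcp_rot: [179.5, 0.5, 129.0]
wrist_force: [0.8, 1.2, -0.8]
opening: 0.0793
```

```bash
python3 go.py .441 .3195 .15 156.8
```

```text
t 36.8 p [0.4446 0.3148 0.2014] rot [179.5    0.52 129.01] q [35.5  3.1  3.5 89.9 -0.5 -3.5] F [ 0.8  1.2 -0.8] open 0.0793
inc [ 0.255 -0.012  2.053] roll -4.631
```

Emit:
arm_command([
  [[0.2, 0, 0.5], -1.4],
  [[0.2, 0, 1], -2.8],
  [[0.2, 0, 1.8], -4.2],
  [[0.25, 0, 2.8], -4.63],
  [[0.25, 0, 3.6], -4.63],
])

```text
time: 37.3
ee_pos: [0.4409, 0.3191, 0.1084]
tcp_rot: [179.9, 0.6, 156.9]
wrist_force: [-0.3, 0.9, -0.4]
opening: 0.0788
```

```bash
python3 go.py .441 .3195 .034 156.8; python3 snap.py side s19 200 80 320 170
```

```text
t 37.3 p [0.4409 0.3191 0.1084] rot [179.92   0.62 156.91] q [ 36.1   3.3  -6.5  79.8  -0.5 -30.8] F [-0.3  0.9 -0.4] open 0.0788
inc [0.035 0.011 2.975] roll 0.019
```

View pics/s19.png

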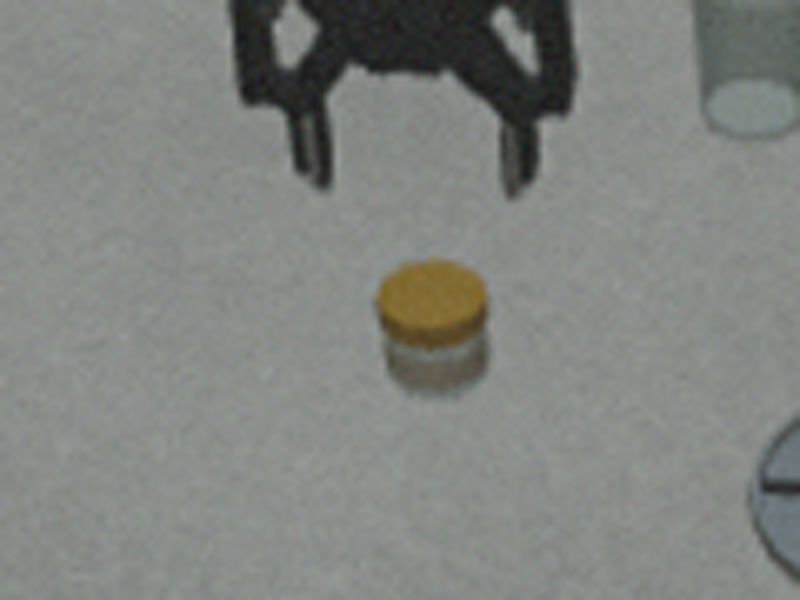

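```bash
python3 -c "
from m import *
s=dict(np.load('s19.npz'))
for X in [(.4409,.3191,.1),(.4409,.3191,.045)]: 
  p=proj(s,X);print((p-[200,80])*800/120)
c,st,k=mask(s,(250,110,280,140),(17,90,40),(26,255,220));print(c,(c-[200,80])*800/120)
h=cv2.convexHull(k)[:,0].astype(float);xl=h[:,0].min();xr=h[:,0].max();print(xl,xr)
el=[ (u,v) for u,v in h];W=np.array([ray(s,u,v,.045)[:2] for u,v in el],np.float32)*1000;print(cv2.minEnclosingCircle(W))
t=dict(np.load('top0.npz'));c,st,k=mask(t,(205,195,240,225),(17,90,40),(26,255,200));W=np.array([ray(t,*p[0],.045)[:2] for p in cv2.convexHull(k).astype(float)],np.float32)*1000;print(cv2.minEnclosingCircle(W))
"
```

```text
[412.55510499 193.93056656]
[422.21451847 292.77039442]
[264.37790698 125.20348837] [429.18604651 301.35658915]
257.0 272.0
((442.9546203613281, 312.2877197265625), 30.643796920776367)
((439.8091735839844, 320.498779296875), 25.695552825927734)
```

The fingers straddle the jar (cap at crop 432,295) to within 2–3 mm, with 13 mm spare each side. I descend and close.

Emit:
arm_command([
  [[-0.03, 0.01, 1], 0],
  [[-0.03, 0.01, 2], 0],
  [[-0.03, 0.01, 2.8], 0],
  [[-0.03, 0.01, 3.1], 0],
  [[-0.03, 0.01, 3.1], 0],
])

```text
time: 37.85
ee_pos: [0.4406, 0.3172, 0.0265]
tcp_rot: [-179.8, 0.4, 156.8]
wrist_force: [-1.5, -0.9, 0.2]
opening: 0.079
```

```bash
python3 go.py .442 .319 .03 156.8
```

```text
t 37.85 p [0.4406 0.3172 0.0265] rot [-179.75    0.43  156.82] q [ 36.    5.5 -13.4  71.2  -0.5 -30.8] F [-1.5 -0.9  0.2] open 0.079
inc [-0.026  0.087 -0.141] roll 0.003
```

Emit:
arm_command([
  [[0, 0, 0], 0],
  [[0, 0, 0], 0],
  [[0, 0, 0], 0],
  [[0, 0, 0], 0],
  [[0, 0, 0], 0],
], claw=1)

```text
time: 38.35
ee_pos: [0.4411, 0.3176, 0.0278]
tcp_rot: [-179.8, 0.5, 156.8]
wrist_force: [-0.8, -1.0, 5.8]
opening: 0.05
```

```bash
python3 go.py; python3 snap.py side s20 200 80 320 170
```

```text
t 38.35 p [0.4411 0.3176 0.0278] rot [-179.85    0.49  156.82] q [ 36.    5.4 -13.3  71.2  -0.5 -30.8] F [-0.8 -1.   5.8] open 0.05
```

View pics/s20.png

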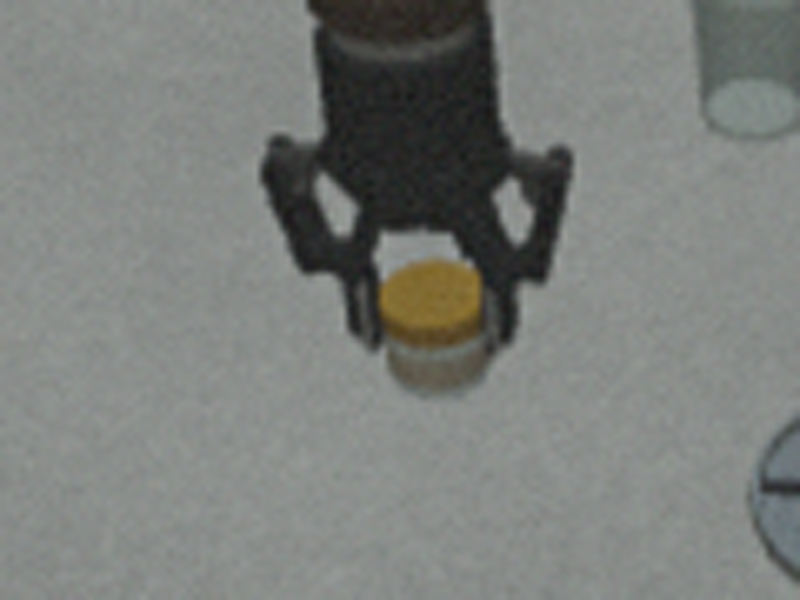

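The jaws hold the cap at crop (430,300), with an opening of 50 mm. I lift and carry to the +y half.

Emit:
arm_command([
  [[0, 0, -0.5], 0],
  [[0, 0, -1.5], 0],
  [[0, 0, -2.8], 0],
  [[0, 0, -4], 0],
  [[0, 0, -4], 0],
])

```text
time: 38.9
ee_pos: [0.442, 0.3194, 0.1331]
tcp_rot: [179.8, 0.7, 156.8]
wrist_force: [0.9, 1.1, -2.4]
opening: 0.0501
```

```bash
python3 go.py .6345 .194 .12 156.8
```

```text
t 38.9 p [0.442  0.3194 0.1331] rot [179.8    0.69 156.82] q [ 36.1   3.   -4.1  82.4  -0.5 -30.7] F [ 0.9  1.1 -2.4] open 0.0501
inc [-9.046 -1.58   0.629] roll 0.003
```

Emit:
arm_command([
  [[-1.8, -0.3, 0.1], 0],
  [[-3.6, -0.6, 0.1], 0],
  [[-5.4, -0.9, 0.2], 0],
  [[-7.2, -1.2, 0.3], 0],
  [[-9.05, -1.6, 0.4], 0],
])

```text
time: 39.4
ee_pos: [0.6355, 0.1925, 0.1254]
tcp_rot: [179.8, 0.7, 156.8]
wrist_force: [0.3, 0.9, -1.4]
opening: 0.0499
```

```bash
python3 go.py .6345 .194 .06 156.8; python3 snap.py side s21 270 90 410 195
```

```text
t 39.4 p [0.6355 0.1925 0.1254] rot [179.81   0.67 156.84] q [ 17.   19.4  14.   84.   -0.3 -49.9] F [ 0.3  0.9 -1.4] open 0.0499
inc [0.091 0.031 2.616] roll 0.007
```

View pics/s21.png

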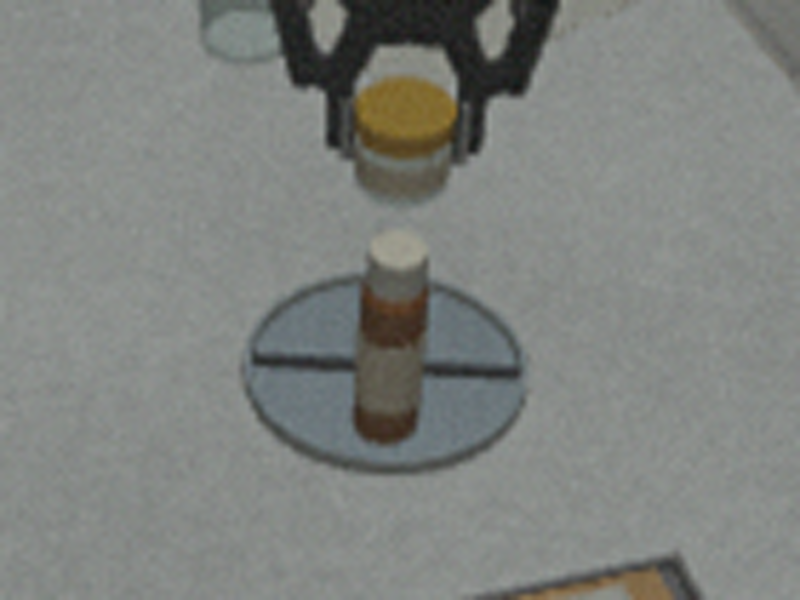

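The jar hangs level behind the bottle (crop 405,140). I descend vertically.

Emit:
arm_command([
  [[0.08, 0.0, 0.7], 0],
  [[0.08, 0.0, 1.4], 0],
  [[0.08, 0.0, 2.1], 0],
  [[0.08, 0.0, 2.5], 0],
  [[0.08, 0.0, 2.5], 0],
])

```text
time: 39.95
ee_pos: [0.6378, 0.1882, 0.0593]
tcp_rot: [-180.0, 0.6, 156.6]
wrist_force: [0.3, -0.1, -0.7]
opening: 0.05
```

```bash
python3 go.py .6345 .194 .0325 156.8; python3 snap.py side s22 270 90 410 195
```

```text
t 39.95 p [0.6378 0.1882 0.0593] rot [-179.98    0.65  156.63] q [ 16.6  20.5   8.1  77.1  -0.4 -50. ] F [ 0.3 -0.1 -0.7] open 0.05
inc [0.226 0.159 1.068] roll -0.029
```

View pics/s22.png

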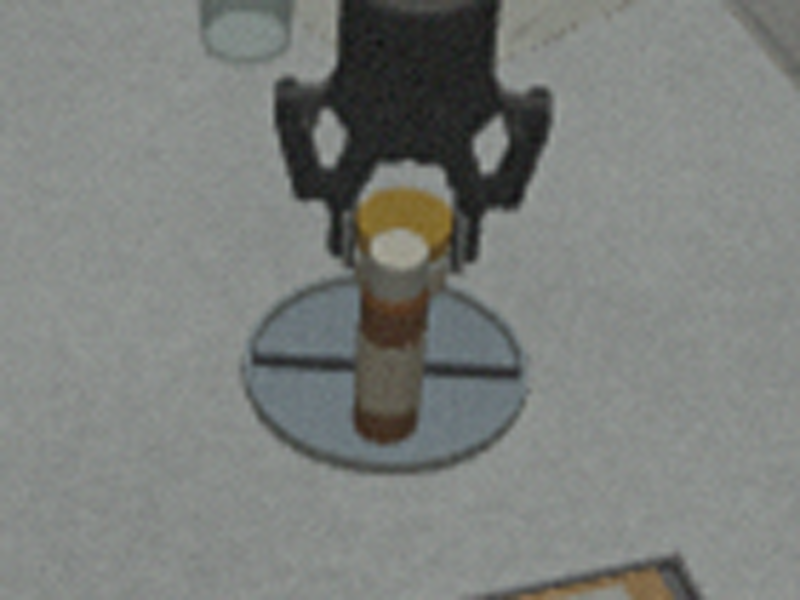

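The arm has drifted 6 mm toward the bottle, so I shift back first and then lower.

Emit:
arm_command([
  [[0.25, 0.2, 0], 0],
  [[0.28, 0.22, 0], 0],
  [[0.28, 0.22, 0.3], 0],
  [[0.28, 0.22, 0.6], 0],
  [[0.28, 0.22, 0.75], 0],
])

```text
time: 40.5
ee_pos: [0.634, 0.196, 0.0406]
tcp_rot: [180.0, 0.7, 156.6]
wrist_force: [-1.0, -0.7, -0.8]
opening: 0.05
```

```bash
python3 go.py .6345 .194 .0325 156.8
```

```text
t 40.5 p [0.634  0.196  0.0406] rot [180.     0.68 156.63] q [ 17.4  20.7   6.3  75.1  -0.4 -49.3] F [-1.  -0.7 -0.8] open 0.05
inc [-0.047 -0.065  0.325] roll -0.028
```

Emit:
arm_command([
  [[-0.05, -0.03, 0.12], 0],
  [[-0.05, -0.03, 0.22], 0],
  [[-0.05, -0.03, 0.28], 0],
  [[-0.05, -0.03, 0.3], 0],
  [[-0.05, -0.03, 0.3], 0],
])

```text
time: 41.0
ee_pos: [0.635, 0.1948, 0.0332]
tcp_rot: [180.0, 0.7, 156.6]
wrist_force: [-0.9, 0.5, -1.3]
opening: 0.0498
```

```bash
python3 go.py .6345 .194 .032 156.8
```

```text
t 41.0 p [0.635  0.1948 0.0332] rot [179.99   0.68 156.63] q [ 17.2  20.9   5.8  74.3  -0.4 -49.4] F [-0.9  0.5 -1.3] open 0.0498
inc [ 0.005 -0.037  0.049] roll -0.029
```

Emit:
arm_command([
  [[0, 0, 0.03], 0],
  [[0, 0, 0.06], 0],
  [[0, 0, 0.08], 0],
  [[0, 0, 0.08], 0],
])

```text
time: 41.4
ee_pos: [0.6352, 0.1949, 0.0319]
tcp_rot: [180.0, 0.7, 156.6]
wrist_force: [-1.5, -0.0, 3.5]
opening: 0.0499
```

```bash
python3 go.py
```

```text
t 41.4 p [0.6352 0.1949 0.0319] rot [179.95   0.71 156.63] q [ 17.2  21.    5.7  74.1  -0.4 -49.4] F [-1.5 -0.   3.5] open 0.0499
```

The force shows contact (a change of about 5 N). I release and go up.

Emit:
arm_command([
  [[0, 0, 0], 0],
  [[0, 0, 0], 0],
  [[0, 0, 0], 0],
  [[0, 0, 0], 0],
], claw=-0.7)

```text
time: 41.8
ee_pos: [0.6352, 0.1949, 0.0317]
tcp_rot: [180.0, 0.7, 156.6]
wrist_force: [-0.3, -0.3, 0.1]
opening: 0.0726
```

Emit:
arm_command([
  [[0, 0, -1], 0],
  [[0, 0, -2.5], 0],
  [[0, 0, -4.5], 0],
  [[0, 0, -6.5], 0],
  [[0, 0, -7.5], 0],
])

```text
time: 42.3
ee_pos: [0.6336, 0.1959, 0.2244]
tcp_rot: [179.8, 1.0, 156.6]
wrist_force: [1.5, 0.5, 0.2]
opening: 0.0725
```

```bash
python3 go.py .42 .42 .25 156.6
```

```text
t 42.3 p [0.6336 0.1959 0.2244] rot [179.76   0.95 156.63] q [ 17.4  20.1  25.8  94.9  -0.4 -49.3] F [1.5 0.5 0.2] open 0.0725
inc [11.379  4.845 -1.19 ] roll 0.005
```

I move the arm aside for the final look.

Emit:
arm_command([
  [[2, 0.9, -1], 0],
  [[4, 1.7, -1], 0],
  [[6, 2.6, -1], 0],
  [[8, 3.4, -1], 0],
  [[10, 4.2, -1], 0],
])

```text
time: 42.8
ee_pos: [0.4631, 0.3732, 0.2463]
tcp_rot: [179.7, 1.0, 156.6]
wrist_force: [0.6, 1.0, 0.2]
opening: 0.0723
```

Emit:
arm_command([
  [[2, 1.5, 0], 0],
  [[3.5, 2.5, 0], 0],
  [[3.5, 2.5, 0], 0],
  [[3.5, 2.5, 0], 0],
])

```text
time: 43.2
ee_pos: [0.4065, 0.4666, 0.2446]
tcp_rot: [179.8, 1.0, 156.8]
wrist_force: [0.2, -0.4, 0.3]
opening: 0.0727
```

```bash
python3 go.py; python3 snap.py side s23 220 70 480 290; python3 snap.py top t23 140 90 500 260; python3 - <<'E'
from m import *
t=dict(np.load("t23.npz"));s=dict(np.load("s23.npz"));W=cloud(t)
# tray frames
L=np.array([.6285,-.141]);a=np.radians(-3.4);C=np.array([.6195,.159]);b=np.radians(-23.2)
def loc(p,o,a): d=np.array(p[:2])-o;return np.round([d@[np.cos(a),np.sin(a)],d@[-np.sin(a),np.cos(a)]],4)
A=dict(pet=((355,125,395,172),(5,70,40),(22,255,200),(370,200,405,245),(5,60,40),(22,255,220),.020,L,a),
 loupe=((390,125,420,172),(50,60,40),(85,255,200),(375,225,415,275),(50,60,40),(85,255,220),.054,L,a),
 jar=((240,110,310,180),(17,90,40),(26,255,200),(300,90,380,180),(17,90,40),(26,255,220),.049,C,b),
 tall=((270,130,305,180),(0,0,126),(180,35,255),(325,120,350,140),(0,0,110),(60,50,255),.119,C,b))
for n,q in A.items():
    try:
        c1,_,_=mask(t,*q[:3]);c2,_,_=mask(s,*q[3:6]);X=tri(t,c1,s,c2)
        print(n,c1.round(1),c2.round(1),"tri",X.round(4),"loc top",loc(ray(t,*c1,q[6]),q[7],q[8]),"side",loc(ray(s,*c2,q[6]),q[7],q[8]))
    except Exception as e: print(n,e)
ce,st,k=mask(t,(325,120,362,175),(10,35,50),(26,255,255))
Wb=np.array([ray(t,*p[0],.036)[:2] for p in cv2.convexHull(k).astype(float)],np.float32)*1000;r=cv2.minAreaRect(Wb);print("box",r,loc(np.array(r[0])/1000,L,a))
E
```

```text
t 43.2 p [0.4065 0.4666 0.2446] rot [179.76   0.96 156.78] q [ 49.3  14.3  20.9  96.1  -0.8 -17.5] F [ 0.2 -0.4  0.3] open 0.0727
pet [374.2 146.4] [386.  225.3] tri [ 0.6303 -0.1417  0.0193] loc top [ 0.0001 -0.0001] side [ 0.0031 -0.0012]
loupe [404.9 145.2] [403.  245.3] tri [ 0.6241 -0.2296  0.0536] loc top [-0.0008 -0.0882] side [ 0.0023 -0.089 ]
jar [262.5 144.7] [333.2 133.8] tri [0.6287 0.1993 0.0505] loc top [-0.0022  0.0418] side [-0.0124  0.0406]
tall [285.4 148.9] [339.3 133.3] tri [0.6058 0.1235 0.1161] loc top [-0.0007 -0.0388] side [ 0.0028 -0.041 ]
box ((629.52294921875, -53.267696380615234), (36.626441955566406, 83.864013671875), 88.51347351074219) [-0.0042  0.0876]
```

View pics/s23.png

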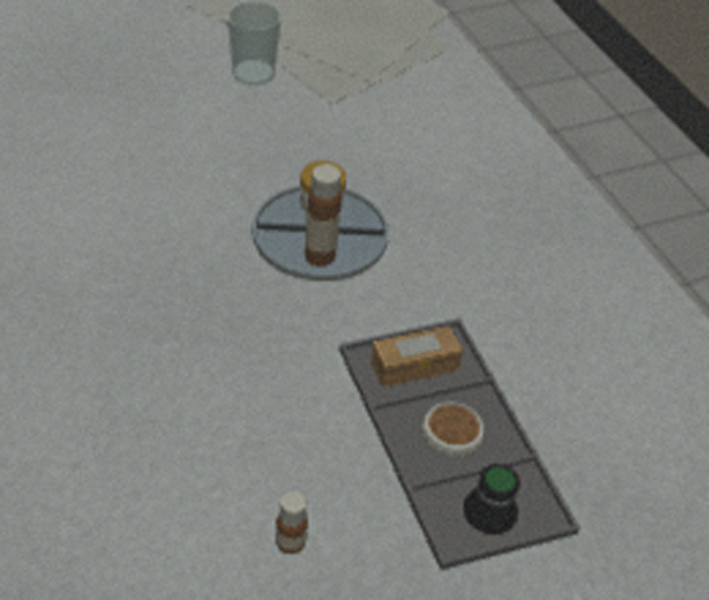

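View pics/t23.png

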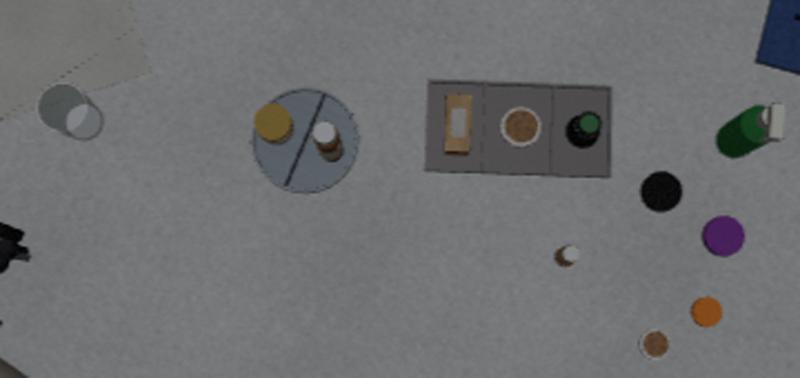

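All five stand in their places (side crop: bottle 322,220; box 418,350; dish 455,427; loupe 495,500; top crop: jar 273,122). The short bottle, spray bottle and beaker have not moved. The jar is 41 mm from the rib, so its 24 mm glass reaches to 65 mm, inside the 71 mm rim. I hand in.

```bash
python3 -c "
from workcell import job_done,get_obs
print(get_obs()['time']);print(job_done())"
```

```text
43.3
the job is handed in; nothing more can be done
None
```

Both kits are made up, in the order asked, and I handed the job in at 43.3 s. The Petri dish is in the middle of the long tray, with the slide box in its +y end and the loupe in its -y end. In the round tray the tall bottle is on the rib's -y side and the jar on its +y side. I lowered each one to a light contact of about 5–9 N before releasing it.

**Last checks:** In the top view the dish, loupe and tall bottle are within about 1–2 mm of where I aimed. The slide box is about 4 mm off along x and the jar about 3 mm farther from the rib, both well inside their walls. Top heights triangulated to within 3 mm of standing on the tray floors for the dish, loupe, bottle and jar. The box was judged by eye and looked flat. The short bottle, spray bottle and beaker looked unmoved, and I did not touch them.

**Disagreements and problems:**
- The two cameras differed by 2–4 mm. The side view put the jar about 10 mm off along the rib, because the bottle partly hid its cap there; I went by the top view.
- The tool's tilt crept up to about 3.6° over successive calls. Before the loupe I corrected it to under 1° by pushing against the arm's inner reach limit.
- A 6 mm sideways drift over the round tray was corrected before the jar was set down.

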